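# Centre-punch the bracket blanks in the sprung shuttle jig

## Task

Load every aluminium bracket blank on the bench into a bay of the wooden shuttle, pushing its end back against the sprung plate and dropping the other end in behind the low stop. When all are loaded, stand the centre punch over the hole of each blank and press it straight down until it snaps and marks the hole's floor; then stand the punch back upright in the middle of its rubber pad, and last slide the loaded shuttle along its runner to the robot's right, all the way against the end stop. Leave the other things on the bench alone.

Things in the scene. Friction and masses are not known exactly. Their poses are not given: they have to be found in the camera images.
- blank1: a plain aluminium bracket blank, a flat bar 120 long (its x), 44 wide (its y), 16 thick (its z), about 0.18 kg; origin at the centre of its underside. It has one round counterbored hole 17 mm across, 25 mm off centre towards its -x end. One of up to three alike; may be absent
- hole1 (a point): centre of the mouth of blank1's hole, level with its top face; the dark floor of the hole lies 3 mm lower. It moves with the blank
- mark1 (a joint): depth of the punch mark in the floor of that blank's hole: 0 unmarked, 0.004 fully struck; it stays as struck. Only a thin tip such as the punch's (6 mm) can reach it
- blank2: a plain aluminium bracket blank, a flat bar 120 long (its x), 44 wide (its y), 16 thick (its z), about 0.18 kg; origin at the centre of its underside. It has one round counterbored hole 17 mm across, 25 mm off centre towards its -x end. One of up to three alike; may be absent
- hole2 (a point): centre of the mouth of blank2's hole, level with its top face; the dark floor of the hole lies 3 mm lower. It moves with the blank
- mark2 (a joint): depth of the punch mark in the floor of that blank's hole: 0 unmarked, 0.004 fully struck; it stays as struck. Only a thin tip such as the punch's (6 mm) can reach it
- blank3: a plain aluminium bracket blank, a flat bar 120 long (its x), 44 wide (its y), 16 thick (its z), about 0.18 kg; origin at the centre of its underside. It has one round counterbored hole 17 mm across, 25 mm off centre towards its -x end. One of up to three alike; may be absent
- hole3 (a point): centre of the mouth of blank3's hole, level with its top face; the dark floor of the hole lies 3 mm lower. It moves with the blank
- mark3 (a joint): depth of the punch mark in the floor of that blank's hole: 0 unmarked, 0.004 fully struck; it stays as struck. Only a thin tip such as the punch's (6 mm) can reach it
- bay1 (a point): floor centre of the left of three alike shuttle bays, 80 mm apart in y (bay axes: x away from the robot, along the seated blank, either way round). Floor 18 mm above the bench. Near (-x) end: fixed wooden stop, face 60 mm off, 8 mm high, with ears 8 high, 22 long, 5 mm clear of the blank each side. Far (+x) end: sprung steel plate 33 high, 44 wide, its face 52 mm off when free: the blank pushes it back 8 mm to fit (limit 14; 1.5 N to start, 300 N/m)
- bay2 (a point): floor centre of the middle of three alike shuttle bays, 80 mm apart in y (bay axes: x away from the robot, along the seated blank, either way round). A seated blank's underside centre comes here. Far (+x) end: sprung steel plate 33 high, 44 wide, its face 52 mm off when free: the blank pushes it back 8 mm to fit (limit 14; 1.5 N to start, 300 N/m)
- bay3 (a point): floor centre of the right of three alike shuttle bays, 80 mm apart in y (bay axes: x away from the robot, along the seated blank, either way round). The middle of the bay is open at the sides for fingers. Far (+x) end: sprung steel plate 33 high, 44 wide, its face 52 mm off when free: the blank pushes it back 8 mm to fit (limit 14; 1.5 N to start, 300 N/m)
- shuttle (a joint): travel of the whole shuttle (bays and all) along its runner towards the robot's right (the runner's -y): near 0 at the loading end (left), 0.08 against the steel end stop at the drilling end (right). Slides with about 4 N and stays where it is left
- shuttle_handle (a point): upright round dark-wood knob on the middle of the shuttle's edge nearest the robot, 24 mm across, on a 14 mm stem; this point is on its axis, 14 mm below its top and 72 mm above the bench; it rides with the shuttle. The axes are the runner's: slide along y
- punch: automatic centre punch that stands on its own: round steel foot 44 across, sleeve 30 across up to 52 mm, and on top a dark round cap 34 across, from 75 to 115 mm above the foot when free; 0.44 kg. Origin at the centre of the foot's underside, z up the punch. It may be carried by its cap and pressed in the same grasp, or let stand and pressed from above
- punch_cap (a joint): how far the cap is pressed in towards the striker, 0 to 0.012 m; 3.2 N to start and 800 N/m
- punch_striker (a joint): hidden striker: stays at 0 until the cap is pressed with about 12 N (about 11 mm of cap travel), then snaps 8 mm down, its 6 mm tip coming 7 mm below the foot's underside; it resets by itself when the cap is let up. Cap and striker together let the cap go down 20 mm at most
- pad_top (a point): centre of the top of the punch's pad: a fixed black rubber disc 80 mm across, 4 mm high, on the bench at the robot's right
- block_a: bystander, to be left alone: red-brown wooden block 75 x 55 x 45
- block_b: bystander, to be left alone: red-brown wooden block 75 x 55 x 45
- gouge: bystander, to be left alone: wood-carving gouge lying down, 160 long, handle 22 across; origin under its middle
- glue_jar: bystander, to be left alone: jar with a yellow lid, 64 across, 85 high
- glue_brush: bystander, to be left alone: wooden-handled brush lying on the bench
Mind the look-alikes: they are no part of the job. There is more than one size of the part that bears pad_top; the job needs the smallest.

How it is judged:
By the outcome, as a careful person would: the job done as asked, in the order asked, and still so for the second after the job is handed in, with the robot touching nothing.
Of blank1, blank2, blank3 only 2 to 3 are there at a start; the rules pass over those that are not, and their reading is None.
At some moment in a run one of blank1, blank2, blank3 may be knocked a few centimetres aside while the robot is not near it.
It also fails if it takes over 210 s, if anything falls off the work surface, if the arm or the gripper's body presses on something with over 40 N, if the wrist force passes 120 N, or if a joint passes its speed limit or range.

## Robot

A 7-joint arm with a two-finger parallel gripper is mounted at the origin on the work surface. World frame = base frame: x ahead of the robot, y to its left, z up, the work surface at z = 0. Lengths are in mm, angles in rad, forces in N, time in s.
With the tool pointing down it reaches from about 425 to 925 mm from the base axis. Payload 6.8 kg.
Tool frame: the origin (TCP) lies at the very end of the fingers, on their centre line; the grasp point (between the pads) lies manip.grip_point_offset behind it (manip.grip_point_offset is the distance from the TCP to the grasp point, in mm); z points along the fingers, y is the direction in which the jaws open and shut (so a half turn about z gives the same grasp; the last joint's range is limited). The gripper opens to 88 mm and grips with 3 to 60 N. Pads are 20 mm wide; open, the fingers measure 115 mm over their backs; the gripper's body (75 mm by 178 mm) begins 61 mm behind the grasp point.
Start: joints at [1.163, 0.477, 0.022, 1.555, -0.011, 1.109, -0.083], TCP at [199.356, -644.907, 222.664] pointing down, gripper open.
Joint ranges: [-2.96, 2.96], [-0.34, 2.1], [-1.41, 1.46], [0.24, 2.44], [-1.37, 4.51], [0.17, 1.92], [-2.96, 2.96]. Speed limits (rad/s): [2.39, 2.39, 3.14, 3.14, 3.14, 3.14, 3.14].

## Interface

Orientations are given as a unit quaternion [x, y, z, w].
In Python, from station import manip gives the robot as it stands.
- The arm moves only by the tool jog_arm, never from a script. Its argument "commands" is one flat list of numbers, 5 for each row, row after row: the shift along the tool's x, y, z in cm, then the turn about the tool's z in degrees, then the finger opening in cm, from 0 to 8.78. A call has 1 to 5 rows; each row is the pose to reach, as a shift and turn from the pose commanded when the call began, along the tool's axes at that moment; what a row does not reach only later rows make up. A row lasts 1/12 s, in which the tool goes at most 41.7 mm and 7.16 degrees, less where a joint would pass 70% of its speed; a pose out of reach is approached as far as the arm can. A call with a gripper value outside its range is refused whole. The fingers move at their own pace and stop on an object; the grip force is fixed at half the most. Time passes only in rows, so rows that repeat a pose let the fingers close. It gives the time, the measured TCP pose, the force and the opening at its end, in the units of the state.
- manip.get_obs(): the state, without advancing time (a new reading comes with each control period).
- manip.grab_frame(name): name is "scene" or "top"; returns (picture, depth): 384x512x3 uint8, red, green, blue; 384x512 float32, mm along the optical axis (not along the pixel's ray), 0 where there is no reading.
- manip.camera_info(name): a dict with "mtx" (3x3 intrinsics, pixels), "rvec" (rotation vector, rad) and "tvec" (3), from world to camera coordinates, as OpenCV has them. Camera axes: x right, y down, z forward; pixel columns grow to the right and rows downward; lengths in mm; the calibration is good to about 2 mm. A picture is of the moment at which its call begins. camera_info takes no time and is no camera call.
- manip.hand_in(): hands the job in, once; it reports no verdict.
The state is a dict: "time_s": time; "q": joint angles; "joint_velocities": joint speeds; "joint_torque": joint torques, N m; "ee_pos": TCP position; "tcp_rot": TCP orientation; "wrist_force": force on the tool from outside, world axes, zero at the start; "torque": the same for the moment, N m; "opening": finger opening in mm.
Only numpy, scipy, OpenCV 4.12 (cv2) and the standard library are available. Lean on these libraries where they do the work, as an engineer would, in place of code of your own. Each camera call takes 0.05 s, during which the arm holds its last target.

## Working session

There is one attempt and no reset: what is moved stays moved. The work goes in short steps, Python scripts to look and compute and a tool call to move; the robot and the scene stay as the last step left them, time stands still between calls to the robot, and variables do not carry over. Pictures are saved under pics/ and viewed, and the job is handed in when it is done.

Besides the shell and the picture viewer there is one more tool, called after "Emit:" as a command line: name --argument value ..., lists and objects as JSON in quotes. jog_arm: Moves the arm, as the interface text tells. Its arguments: {"type":"object","properties":{"commands":{"type":"array","items":{"type":"number"}}},"required":["commands"]}

```bash
ls; mkdir -p pics
python3 - <<'E'
from station import manip
import cv2,numpy as np
print(manip.get_obs()); print(manip.grip_point_offset)
for n in("scene","top"):
    im,d=manip.grab_frame(n); cv2.imwrite(f"pics/{n}0.png",cv2.resize(im[:,:,::-1],(800,600)))
    np.savez(f"/tmp/{n}0.npz",im=im,d=d)
    i=manip.camera_info(n);print(n,i); R=cv2.Rodrigues(np.array(i['rvec'],float))[0];print(-R.T@np.array(i['tvec']).ravel())
E
```

```text
pics
{'time_s': 0.0, 'q': array([ 1.16292163,  0.47777192,  0.02233445,  1.5564217 , -0.01150149,
        1.10928866, -0.08306324]), 'joint_velocities': array([ 2.32834475e-05,  6.83631265e-04,  1.34205932e-04, -9.97168932e-04,
        4.60772851e-04,  1.67140254e-03,  3.91695088e-04]), 'joint_torque': array([-5.88041748e-04, -5.82862079e+01,  1.53395802e+00, -2.72608870e+01,
       -5.44594636e-02,  1.70298549e-02,  1.69985719e-04]), 'ee_pos': array([ 199.14756794, -644.33919783,  221.71307576]), 'tcp_rot': array([ 9.88782841e-01,  1.49357680e-01, -1.93417190e-04, -8.59284612e-04]), 'wrist_force': array([ 0.00920555, -0.31796441, -0.4373755 ]), 'torque': array([ 0.00106176, -0.019291  ,  0.0023865 ]), 'opening': 87.91775224699501}
18.700000000000003
scene {'mtx': array([[356.42915579,   0.        , 252.24239554],
       [  0.        , 356.42915579, 191.5151266 ],
       [  0.        ,   0.        ,   1.        ]]), 'rvec': array([ 0.84303986,  2.42549381, -1.24757462]), 'tvec': array([ 464.48823974, -105.56314299, 1432.50633141])}
[1111.40122562  684.67167903  758.27389455]
top {'mtx': array([[355.01412927,   0.        , 255.53644775],
       [  0.        , 355.01412927, 193.27221336],
       [  0.        ,   0.        ,   1.        ]]), 'rvec': array([ 2.1686832 , -2.15476494,  0.1275985 ]), 'tvec': array([ -41.74574494,  571.61045039, 1121.94322338])}
[ 437.22098816  -37.2093142  1180.97039978]
```

View pics/scene0.png

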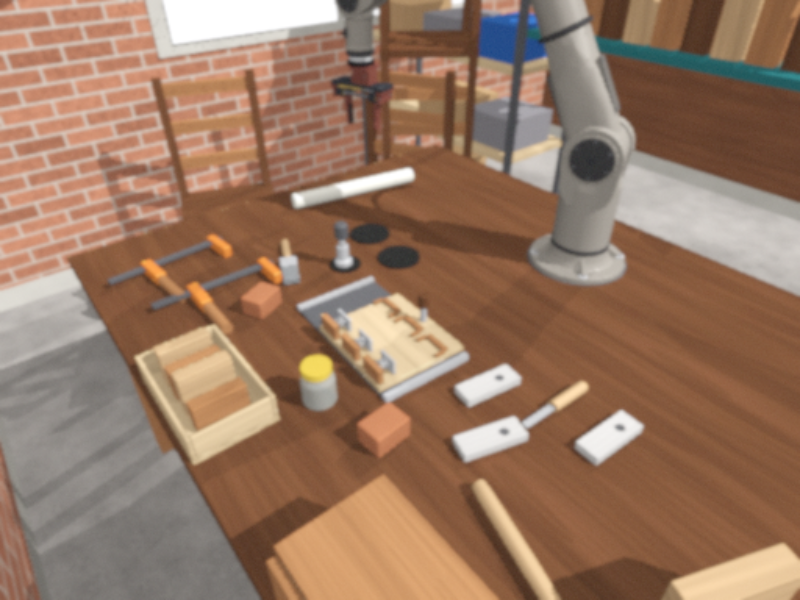

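View pics/top0.png

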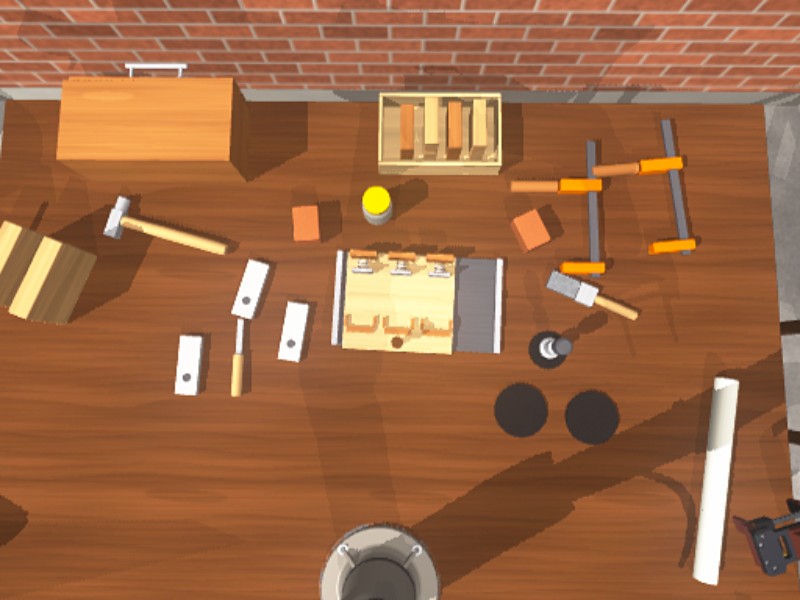

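The top view shows three white-grey blanks at about (251,289), (293,331) and (189,364). The shuttle is centred near (400,305) and its knob is at (397,342). The punch, near (549,349), stands on a small black disc. Two larger discs are at (521,409) and (592,416).

```bash
cat > h.py <<'E'
import cv2,numpy as np
from station import manip
def cam(n):
    i=manip.camera_info(n);return np.array(i['mtx']),cv2.Rodrigues(np.array(i['rvec'],float))[0],np.array(i['tvec'],float).ravel()
def ray(n,uv,z):
    K,R,t=cam(n);uv=np.atleast_2d(np.array(uv,float))
    d=(R.T@np.linalg.inv(K)@np.c_[uv,np.ones(len(uv))].T).T;c=-R.T@t
    return c+d*((z-c[2])/d[:,2])[:,None]
def proj(n,P):
    K,R,t=cam(n);p=(R@np.atleast_2d(np.array(P,float)).T).T+t;p=p@K.T;return p[:,:2]/p[:,2:]
def snap(n,name,crop=None,s=1.5625):
    im,d=manip.grab_frame(n);b=im[:,:,::-1]
    if crop: x0,y0,x1,y1=crop;b=b[y0:y1,x0:x1]
    s=min(800/b.shape[1],600/b.shape[0])
    cv2.imwrite("pics/"+name,cv2.resize(b,None,fx=s,fy=s,interpolation=cv2.INTER_CUBIC));return im,d
def cloud(n,d):
    K,R,t=cam(n);v,u=np.mgrid[:d.shape[0],:d.shape[1]]
    p=np.stack([(u-K[0,2])/K[0,0]*d,(v-K[1,2])/K[1,1]*d,d],-1)
    return (p-t)@R
def blanks(n,im,d,zt=16,lo=3000):
    hsv=cv2.cvtColor(im,cv2.COLOR_RGB2HSV);m=((hsv[...,1]<45)&(hsv[...,2]>150)).astype(np.uint8)
    out=[]
    cs,_=cv2.findContours(m,cv2.RETR_EXTERNAL,cv2.CHAIN_APPROX_NONE)
    for c in cs:
        if cv2.contourArea(c)<150: continue
        P=ray(n,c[:,0,:],zt)
        (cx,cy),(w,h),a=cv2.minAreaRect(P[:,:2].astype(np.float32))
        if not(100<max(w,h)<140 and 34<min(w,h)<60): continue
        ang=np.radians(a if w>h else a+90)
        # hole: dark in filled contour
        f=np.zeros_like(m);cv2.drawContours(f,[c],-1,1,-1);f=cv2.erode(f,np.ones((5,5)))
        v,u=np.nonzero(f&(hsv[...,2]<140)); 
        w_=np.clip(150-hsv[...,2][v,u].astype(float),0,None)
        H=ray(n,[(np.average(u,weights=w_),np.average(v,weights=w_))],zt)[0] if len(u) else None
        out.append((np.array([cx,cy]),sorted((w,h)),np.degrees(ang),H,cv2.moments(c)['m10']/cv2.contourArea(c)))
    return out
E
python3 - <<'E'
from h import *
for n in("top",):
    z=np.load(f"/tmp/{n}0.npz");im,d=z['im'],z['d']
    for b in blanks(n,im,d): print(n,b)
    P=cloud(n,d)
    b=im[:,:,::-1]
    # dark discs
    hsv=cv2.cvtColor(im,cv2.COLOR_RGB2HSV)
    m=(hsv[...,2]<60).astype(np.uint8)
    cs,_=cv2.findContours(m,cv2.RETR_EXTERNAL,cv2.CHAIN_APPROX_NONE)
    for c in cs:
        if cv2.contourArea(c)>60:
            (x,y),r=cv2.minEnclosingCircle(ray(n,c[:,0],4)[:,:2].astype(np.float32));print('dark',x,y,2*r,c.mean(0)[0]*1.5625)
    cv2.imwrite("pics/c1.png",cv2.resize(b[150:235,205:410],None,fx=3.9,fy=3.9,interpolation=cv2.INTER_CUBIC))
    cv2.imwrite("pics/c2.png",cv2.resize(b[195:285,300:410],None,fx=6,fy=6,interpolation=cv2.INTER_CUBIC))
z=np.load("/tmp/scene0.npz");b=z['im'][:,:,::-1]
cv2.imwrite("pics/c3.png",cv2.resize(b[130:260,180:310],None,fx=4.6,fy=4.6,interpolation=cv2.INTER_CUBIC))
E
```

```text
top (array([439.92483521, 402.55181885]), [44.88829040527344, 121.1141357421875], np.float64(177.28038787841797), array([414.73769012, 405.27494059,  16.        ]), 120.08660303994343)
top (array([ 459.91519165, -855.68292236]), [36.03364562988281, 104.93894958496094], np.float64(175.56572723388672), None, 505.86178861788613)
top (array([511.54110718, 185.43623352]), [45.44858932495117, 121.36913299560547], np.float64(171.4446029663086), array([486.29310533, 189.71956006,  16.        ]), 187.3020158387329)
top (array([ 606.30657959, -403.45513916]), [43.98611831665039, 103.25008392333984], np.float64(67.91112518310547), array([ 603.04697255, -415.15039859,   16.        ]), 366.3764880952381)
top (array([600.95361328, 279.03991699]), [44.62639236450195, 121.88179016113281], np.float64(163.86227416992188), array([577.28507639, 287.31420942,  16.        ]), 159.7820796460177)
top (array([ 918.074646 , -877.8817749]), [45.46839904785156, 135.2220001220703], np.float64(179.93476104736328), None, 502.1850187265917)
dark 117.9357681274414 -779.3156127929688 50.10834503173828 [759.86328125 524.96744792]
dark 327.53680419921875 -429.7529602050781 103.26966857910156 [581.21126033 426.44628099]
```

View pics/c1.png

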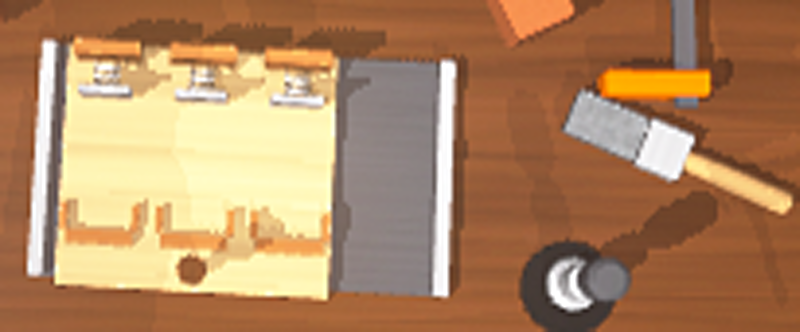

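View pics/c2.png

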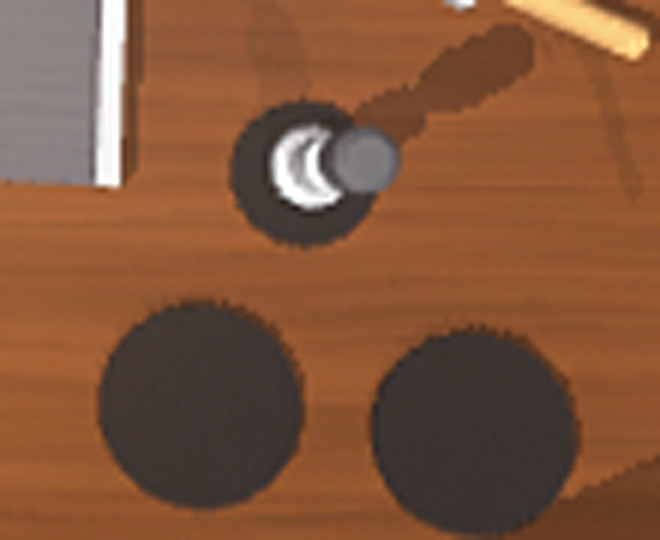

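View pics/c3.png

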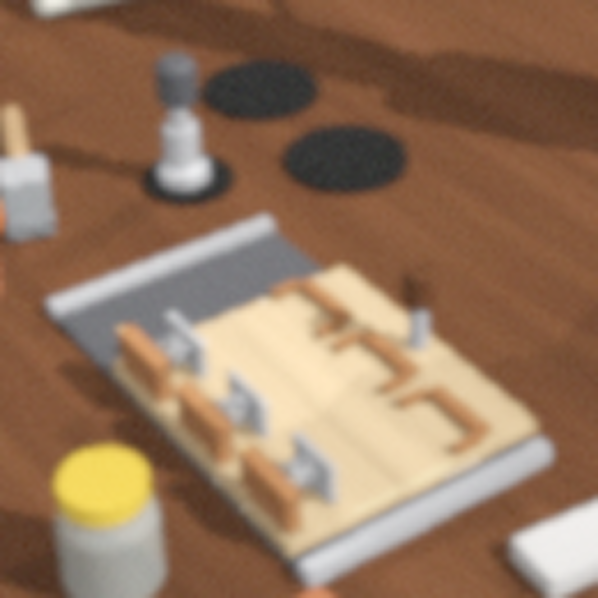

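Candidates for pad_top are the black discs at (549,349), (521,409) and (592,416). The last two are about 103 mm across, so I choose the one under the punch, (549,349), which is about 80 mm. The blanks are the three white bars. The only look-alike is the brush ferrule at (587,295), which I rule out. Next I measure the shuttle.

Run:
```python
from h import *
T=np.load("/tmp/top0.npz");S=np.load("/tmp/scene0.npz")
for n,z in(("top",T),("scene",S)):
    P=cloud(n,z['d']);im=z['im']
    v=z['d']>0
    reg=v&(P[...,0]>440)&(P[...,0]<720)&(P[...,1]>-160)&(P[...,1]<130)
    zz=P[...,2][reg];print(n,np.histogram(zz,bins=[-20,-5,5,10,14,16,18,20,22,24,26,28,30,35,40,45,48,50,52,54,58,62,70,80,84,86,88,92,100]))
    k=reg&(P[...,2]>65)&(P[...,0]<520);print('knob',P[k].mean(0),k.sum(),P[k].max(0),P[k].min(0))
    s=reg&(P[...,2]>44)&(P[...,2]<58)&(P[...,0]>560)
    hsv=cv2.cvtColor(im,cv2.COLOR_RGB2HSV)
    w=s&(hsv[...,1]<70);nl,l=cv2.connectedComponents(w.astype(np.uint8))
    for i in range(1,nl):
        q=P[l==i]
        if len(q)>3:print('plate',len(q),q.mean(0).round(1),q.min(0).round(1),q.max(0).round(1))
    # punch
    k=v&(P[...,2]>95)&(P[...,2]<135)&(P[...,0]>400)&(P[...,0]<520)&(P[...,1]<-150)&(P[...,1]>-350);print('cap',P[k].mean(0),k.sum(),P[k].min(0),P[k].max(0))
    K=v&(abs(P[...,2])<12)&(hsv[...,2]<90)&(P[...,0]>400)&(P[...,0]<520)&(P[...,1]<-180)&(P[...,1]>-350)
    q=P[K];print('pad',q.mean(0),q.min(0),q.max(0))
    if n=='top':
        # board top yellow mask
        m=((hsv[...,0]>15)&(hsv[...,0]<32)&(hsv[...,2]>170)&reg).astype(np.uint8)
        cs=max(cv2.findContours(m,0,cv2.CHAIN_APPROX_NONE)[0],key=cv2.contourArea)
        print('board',cv2.minAreaRect(ray(n,cs[:,0],18)[:,:2].astype(np.float32)))
        st=((hsv[...,0]<16)&(hsv[...,1]>90)&reg&(P[...,2]>20)).astype(np.uint8)
        nl,l,ss,cc=cv2.connectedComponentsWithStats(st)
        for i in range(1,nl):
            if ss[i,4]>8:
                v_,u_=np.nonzero(l==i);q=ray(n,np.c_[u_,v_],26);print('brown',ss[i,4],q.mean(0).round(1),q.min(0).round(1),q.max(0).round(1),P[l==i][:,2].mean())
```

```text
top (array([   5, 2224,  337,  161,  362,  916, 1212,  847,  297,  139,  104,
         83,   49,   33,   50,   42,   31,   79,  102,   66,    3,    1,
          0,    5,   10,   14,   15,    0]), array([-20,  -5,   5,  10,  14,  16,  18,  20,  22,  24,  26,  28,  30,
        35,  40,  45,  48,  50,  52,  54,  58,  62,  70,  80,  84,  86,
        88,  92, 100]))
knob [486.01739803 -32.91572582  86.42734633] 45 [495.3558803  -21.43765069  90.68626938] [476.64886888 -43.07255065  66.83853947]
plate 4 [655.6  37.2  46.9] [654.7  32.4  44.2] [656.1  42.3  51.6]
plate 7 [648.2  39.3  46.1] [645.6  32.4  44.9] [649.4  45.1  48.2]
plate 4 [652.9 -40.7  46.8] [652.8 -45.5  45.5] [653.1 -35.8  47.4]
plate 29 [636.6  40.3  51.7] [633.   18.9  45.2] [642.7  60.9  55.8]
plate 6 [ 644.5 -118.5   47.3] [ 642.8 -126.6   44.6] [ 647.2 -110.5   50.5]
plate 33 [633.1 -39.5  50.6] [628.9 -58.5  44.3] [640.1 -19.8  56.3]
plate 33 [ 629.7 -117.8   51.1] [ 625.8 -139.    45.4] [637.1 -97.2  55. ]
cap [ 479.27562785 -342.93600638  114.16133916] 63 [ 465.61937527 -349.93645309   95.29011532] [ 496.07996858 -
[... 1260 characters left out ...]
nob [489.62099813 -26.34968119  79.12566509] 58 [499.90867332 -17.75775091  88.11591251] [476.1299572  -42.14189024  65.51748913]
plate 29 [ 630.5 -116.5   48.7] [ 626.8 -138.5   44.3] [634.4 -95.   53.8]
plate 7 [ 646.  -118.6   45.6] [ 639.3 -125.4   44.1] [ 651.1 -109.5   48.3]
plate 42 [637.1 -35.2  48.7] [629.8 -60.1  44.1] [654.1 -14.3  52.9]
plate 44 [640.3  45.   48.7] [633.3  23.6  44.1] [656.   64.   53.5]
cap [ 482.83963403 -340.27507569  109.14871864] 59 [ 464.75308895 -349.73648446   95.39317682] [ 497.82124667 -329.67703519  121.42739342]
pad [ 465.04110626 -320.84896001    4.29377473] [ 4.00450758e+02 -3.48721784e+02 -2.81037482e-01] [ 515.76128718 -262.48075539    7.76243169]
```

Run:
```python
from h import *
b=np.load("/tmp/top0.npz")['im'][:,:,::-1]
cv2.imwrite("pics/c4.png",cv2.resize(b[155:235,210:325],None,fx=6.9,fy=6.9,interpolation=cv2.INTER_CUBIC))
```

```text
(no output)
```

View pics/c4.png

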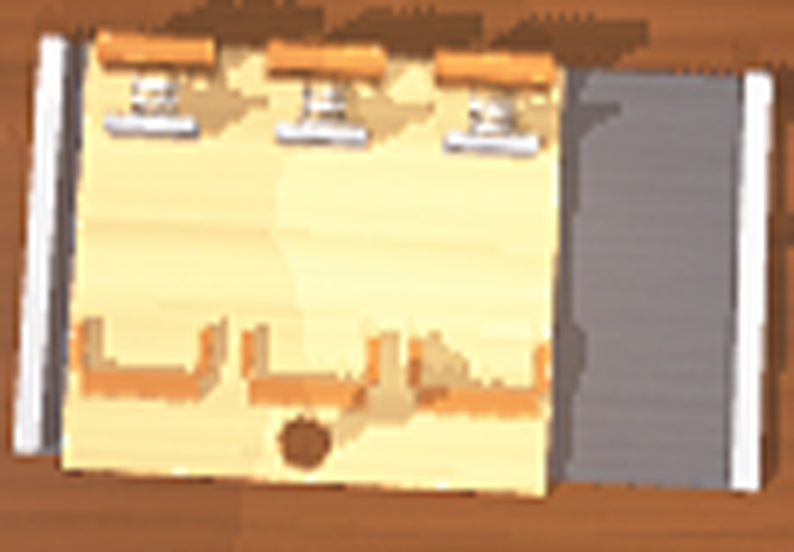

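Run:
```python
from h import *
z=np.load("/tmp/top0.npz");im=z['im'].astype(int)
c,s=np.cos(np.radians(-2.6)),np.sin(np.radians(-2.6))
b2=np.array([575,-36.8])
for k in(1,0,-1):
    o=b2+80*k*np.array([-s,c])
    print('bay',o)
    for zz,a,b in((26,-82,-44),(51,40,72)):
        for x in range(a,b,2):
            L=[]
            for yy in(-14,-7,0,7,14):
                p=o+x*np.array([c,s])+yy*np.array([-s,c]);u=proj('top',[[*p,zz]])[0]
                L.append(cv2.remap(z['im'],np.float32([[u[0]]]),np.float32([[u[1]]]),cv2.INTER_LINEAR)[0,0].astype(int))
            print(zz,x,np.mean(L,0).round().astype(int))
```

```text
bay [578.62903905  43.11764558]
26 -82 [253 235 167]
26 -80 [253 236 169]
26 -78 [253 236 168]
26 -76 [253 235 166]
26 -74 [252 233 164]
26 -72 [252 231 161]
26 -70 [246 210 141]
26 -68 [238 178 110]
26 -66 [236 161  92]
26 -64 [235 152  82]
26 -62 [233 150  81]
26 -60 [233 150  81]
26 -58 [232 153  84]
26 -56 [226 163 101]
26 -54 [227 181 122]
26 -52 [243 215 150]
26 -50 [252 234 166]
26 -48 [254 240 173]
26 -46 [254 239 172]
51 40 [254 242 175]
51 42 [254 242 176]
51 44 [254 243 177]
51 46 [255 245 179]
51 48 [253 238 173]
51 50 [243 218 162]
51 52 [201 176 143]
51 54 [178 160 148]
51 56 [215 208 207]
51 58 [237 235 236]
51 60 [240 235 233]
51 62 [214 197 181]
51 64 [200 175 145]
51 66 [205 177 136]
51 68 [221 198 161]
51 70 [229 211 178]
bay [575.  -36.8]
26 -82 [188 140  90]
26 -80 [189 143  93]
26 -78 [196 153 102]
26 -76 [216 176 119]
26 -74 [245 220 152]
26 -72 [251 232 162]
26 -70 [250 225 154]
26 -68 [245 193 119]
26 -66 [243 171  96]
26 -64 [241 160  84]
26 -62 [240 158  82]
26 -60 [239 158  82]
26 -58 [238 161  88]
26 -56 [233 169 102]
26 -54 [230 184 121]
26 -52 [245 218 
[... 440 characters left out ...]
0]
26 -80 [255 245 182]
26 -78 [255 246 183]
26 -76 [255 246 182]
26 -74 [255 246 181]
26 -72 [254 241 173]
26 -70 [251 225 151]
26 -68 [249 199 121]
26 -66 [247 176  96]
26 -64 [246 168  88]
26 -62 [243 161  83]
26 -60 [240 158  82]
26 -58 [236 163  91]
26 -56 [231 170 104]
26 -54 [230 182 119]
26 -52 [233 196 133]
26 -50 [240 210 145]
26 -48 [242 216 152]
26 -46 [243 222 159]
51 40 [255 247 185]
51 42 [255 246 183]
51 44 [255 247 184]
51 46 [255 248 185]
51 48 [255 249 185]
51 50 [243 229 176]
51 52 [220 197 165]
51 54 [201 186 175]
51 56 [215 209 210]
51 58 [243 241 244]
51 60 [229 220 213]
51 62 [211 192 173]
51 64 [218 200 175]
51 66 [214 193 163]
51 68 [204 178 142]
51 70 [212 188 151]
```

```bash
cat >> h.py <<'E'
def st():
    o=manip.get_obs();q=o['tcp_rot'];from scipy.spatial.transform import Rotation as Ro
    return o,np.array(o['ee_pos']),Ro.from_quat(q).as_matrix()
def go(x,y,z,yaw,quiet=False):
    o,p,R=st();s=R.T@(np.array([x,y,z])-p)/10
    cy=np.degrees(np.arctan2(R[1,0],R[0,0]));t=-(yaw-cy);t=(t+90)%180-90
    print(f"t={o['time_s']:.2f} pos={p.round(1)} yaw={cy:.2f} tilt={np.degrees(np.arccos(-R[2,2])):.2f} F={o['wrist_force'].round(1)} open={o['opening']:.1f} q7={o['q'][6]:.2f}")
    print('  SHIFT',s.round(2),'turn',round(t,1))
E
python3 - <<'E'
from h import *
go(480,-350,220,-8.6);go(511.5,185.4,120,-8.6)
E
```

```text
t=0.10 pos=[ 199.2 -644.4  221.8] yaw=17.18 tilt=0.09 F=[-0.5  0.4 -0.1] open=88.0 q7=-0.08
  SHIFT [ 35.53 -19.83   0.21] turn 25.8
t=0.10 pos=[ 199.2 -644.4  221.8] yaw=17.18 tilt=0.09 F=[-0.5  0.4 -0.1] open=88.0 q7=-0.08
  SHIFT [ 54.35 -70.04  10.29] turn 25.8
```

Emit:
jog_arm --commands '[8.5,-3,0,7,8.7,12,-6,0,12,8.7,15.5,-9,0,18,8.7,19,-12,0,22,8.7,22,-15,0,26,8.7]'

```text
time_s: 0.52
ee_pos: [334.3, -485.6, 222.1]
tcp_rot: [0.997, -0.079, -0.0, -0.0]
wrist_force: [1.1, -0.6, 0.2]
opening: 86.9
```

Run:
```python
from h import *
go(540,-200,200,-8.6);go(511.5,185.4,120,-8.6)
```

```text
t=0.52 pos=[ 334.3 -485.6  222.1] yaw=-9.01 tilt=0.04 F=[ 1.1 -0.6  0.2] open=86.9 q7=-0.85
  SHIFT [ 15.84 -31.43   2.23] turn -0.4
t=0.52 pos=[ 334.3 -485.6  222.1] yaw=-9.01 tilt=0.04 F=[ 1.1 -0.6  0.2] open=86.9 q7=-0.85
  SHIFT [  6.99 -69.04  10.25] turn -0.4
```

Emit:
jog_arm --commands '[2,-3.5,0,0,8.7,4,-7,0,0,8.7,6,-10.5,0,0,8.7,8,-14,0,0,8.7,9.5,-18,0,0,8.7]'

```text
time_s: 0.93
ee_pos: [455.4, -323.8, 222.5]
tcp_rot: [0.997, -0.077, 0.0, 0.0]
wrist_force: [-0.5, -0.4, 0.2]
opening: 87.3
```

Emit:
jog_arm --commands '[2,-3.5,0,0,8.7,3.5,-7.5,0,0,8.7,4,-11.5,0,0,8.7,4,-15.5,0,0,8.7,4,-19.5,0,0,8.7]'

```text
time_s: 1.35
ee_pos: [523.7, -136.5, 222.3]
tcp_rot: [0.997, -0.077, -0.0, -0.0]
wrist_force: [0.7, -0.7, -0.3]
opening: 87.1
```

Emit:
jog_arm --commands '[-1,-4,0,0,8.7,-2,-8,0.5,0,8.7,-3.5,-12,1,0,8.7,-5,-15.5,1.5,0,8.7,-6,-19,2,0,8.7]'

```text
time_s: 1.77
ee_pos: [491.8, 60.5, 202.2]
tcp_rot: [0.997, -0.076, -0.0, 0.0]
wrist_force: [0.9, 0.5, -0.2]
opening: 87.4
```

Run:
```python
from h import *
go(511.5,185.4,60,-8.6)
```

```text
t=1.77 pos=[491.8  60.5 202.2] yaw=-8.77 tilt=0.05 F=[ 0.9  0.5 -0.2] open=87.4 q7=-2.04
  SHIFT [  0.05 -12.65  14.22] turn -0.2
```

Emit:
jog_arm --commands '[0,-3.5,2,0,8.7,0,-7,4.5,0,8.7,0,-10,7.5,0,8.7,0,-12,10.5,0,8.7,0,-12.65,13.5,0,8.7]'

```text
time_s: 2.18
ee_pos: [512.7, 188.3, 66.4]
tcp_rot: [0.997, -0.075, 0.0, -0.001]
wrist_force: [-0.2, 0.2, -0.1]
opening: 86.9
```

Run:
```python
from h import *
im,d=snap('top','t1.png',(60,130,420,290))
for b in blanks('top',im,d): print(b)
go(511.5,185.4,3.5,-8.6)
```

```text
(array([17.57132912, 98.11665344]), [56.17770767211914, 110.42036437988281], np.float64(25.71404457092285), None, 212.01978691019784)
(array([ 606.72485352, -403.853302  ]), [44.007080078125, 104.57228088378906], np.float64(66.59970092773438), array([ 605.66653636, -416.52492194,   16.        ]), 366.29472140762465)
t=2.23 pos=[509.1 186.2  60.9] yaw=-8.54 tilt=0.44 F=[-2.1 -0.1 -3.5] open=86.8 q7=-2.36
  SHIFT [0.3  0.03 5.73] turn 0.1
```

View pics/t1.png

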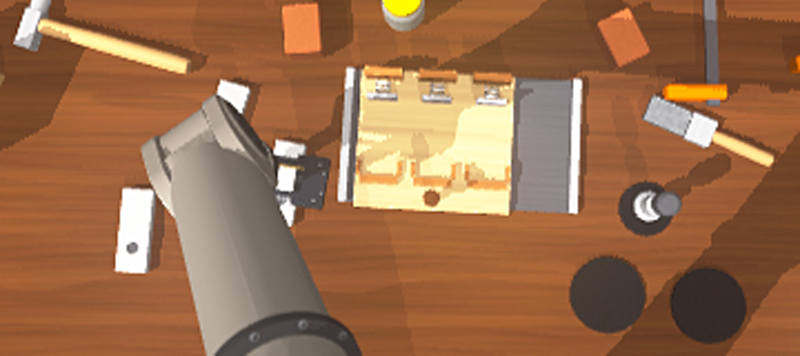

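The gripper straddles blank A at about (288,185) in this crop, so I go down and grip.

Emit:
jog_arm --commands '[0.2,0,2.5,0,8.7,0.2,0,4.5,0,8.7,0.2,0,5.6,0,8.7,0.2,0,5.6,0,8.7,0.2,0,5.6,0,3.5]'

```text
time_s: 2.65
ee_pos: [514.9, 182.5, 12.1]
tcp_rot: [0.997, -0.077, -0.0, 0.0]
wrist_force: [0.4, -0.3, -0.0]
opening: 83.2
```

Emit:
jog_arm --commands '[0,0,0,0,3,0,0,0,0,3,0,0,0,0,3,0,0,0,0,3,0,0,0,0,3]'

```text
time_s: 3.07
ee_pos: [515.2, 183.1, 12.2]
tcp_rot: [0.997, -0.077, 0.0, -0.0]
wrist_force: [0.2, 0.9, -0.2]
opening: 50.3
```

Emit:
jog_arm --commands '[0,0,0,0,3,0,0,0,0,3,0,0,0,0,3,0,0,-2,0,3,0,0,-5,0,3]'

```text
time_s: 3.48
ee_pos: [512.0, 181.7, 59.3]
tcp_rot: [0.997, -0.077, -0.003, 0.002]
wrist_force: [1.1, 0.9, -1.7]
opening: 43.7
```

Run:
```python
from h import *
# bay3 approach: 25 mm short of seat
c,s=np.cos(np.radians(-2.6)),np.sin(np.radians(-2.6))
b1=np.array([582.1,42.9])
p=b1-12*np.array([c,s]);print(p)
go(p[0],p[1],60,-2.6)
```

```text
[570.11235316  43.44435586]
t=3.48 pos=[512.  181.7  59.3] yaw=-8.81 tilt=0.42 F=[ 1.1  0.9 -1.7] open=43.7 q7=-2.36
  SHIFT [ 7.86 12.77 -0.06] turn -6.2
```

Measuring mid-motion made the grip shallow, with the TCP 12 mm up. I set the blank back down and grip it deeper.

Emit:
jog_arm --commands '[0,0,2.5,0,3,0,0,4.5,0,3,0,0,4.9,0,3,0,0,4.9,0,3,0,0,4.9,0,5.5]'

```text
time_s: 3.9
ee_pos: [514.3, 182.7, 12.3]
tcp_rot: [0.997, -0.077, -0.001, 0.0]
wrist_force: [0.4, 0.3, -0.8]
opening: 47.2
```

Emit:
jog_arm --commands '[0,0,0,0,5.5,0,0,0,0,5.5,0,0,0.4,0,5.5,0,0,0.8,0,5.5,0,0,0.8,0,5.5]'

```text
time_s: 4.32
ee_pos: [514.3, 182.8, 3.9]
tcp_rot: [0.997, -0.077, -0.0, 0.0]
wrist_force: [0.5, -0.3, -0.9]
opening: 55.0
```

Emit:
jog_arm --commands '[0,0,0,0,5.5,0,0,0,0,3,0,0,0,0,3,0,0,0,0,3,0,0,0,0,3]'

```text
time_s: 4.73
ee_pos: [514.8, 183.0, 4.7]
tcp_rot: [0.997, -0.077, 0.0, 0.0]
wrist_force: [0.0, -0.0, -1.0]
opening: 43.7
```

Run:
```python
from h import *
go(570.1,43.4,60,-2.6)
```

```text
t=4.73 pos=[514.8 183.    4.7] yaw=-8.83 tilt=0.00 F=[ 0. -0. -1.] open=43.7 q7=-2.40
  SHIFT [ 7.6  12.95 -5.53] turn -6.2
```

Emit:
jog_arm --commands '[0,0,-2,0,3,0,0,-5,0,3,1,2,-6,-2,3,2.5,5,-6,-4,3,4.5,8,-6,-6.2,3]'

```text
time_s: 5.15
ee_pos: [546.8, 97.7, 65.7]
tcp_rot: [1.0, -0.02, 0.001, -0.0]
wrist_force: [-0.4, 0.3, -3.6]
opening: 43.6
```

Emit:
jog_arm --commands '[1,2,0,0,3,2.4,4.2,0,0,3,2.4,4.2,0,0,3,2.4,4.2,0,0,3,2.4,4.2,0,0,3]'

```text
time_s: 5.57
ee_pos: [568.5, 54.7, 64.4]
tcp_rot: [1.0, -0.023, -0.0, -0.0]
wrist_force: [-0.4, 0.8, -2.9]
opening: 43.6
```

Run:
```python
from h import *
im,d=snap('top','t2.png',(160,130,360,270)); im,d=snap('scene','s2.png',(180,130,350,270))
go(570.1,43.4,34.5,-2.6)
```

```text
t=5.67 pos=[568.4  55.7  64.5] yaw=-2.50 tilt=0.05 F=[ 0.9  0.5 -2. ] open=43.6 q7=-2.01
  SHIFT [0.23 1.22 3.  ] turn 0.1
```

View pics/s2.png

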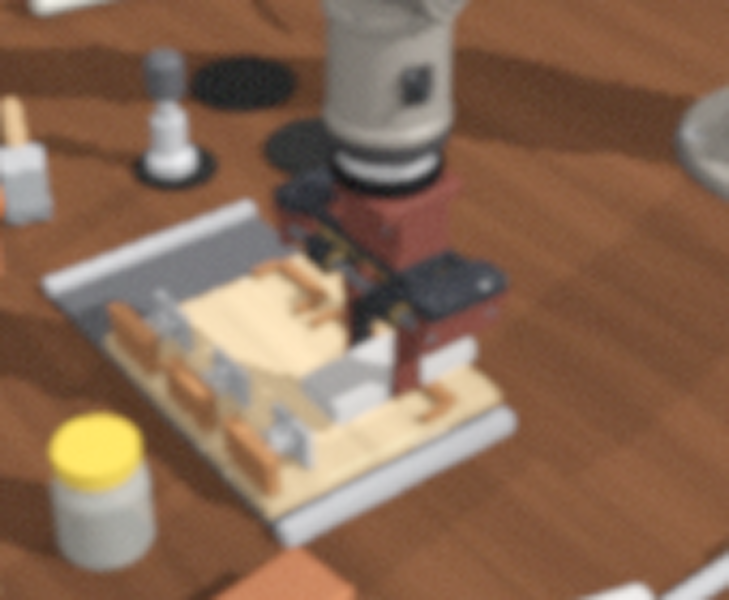

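View pics/t2.png

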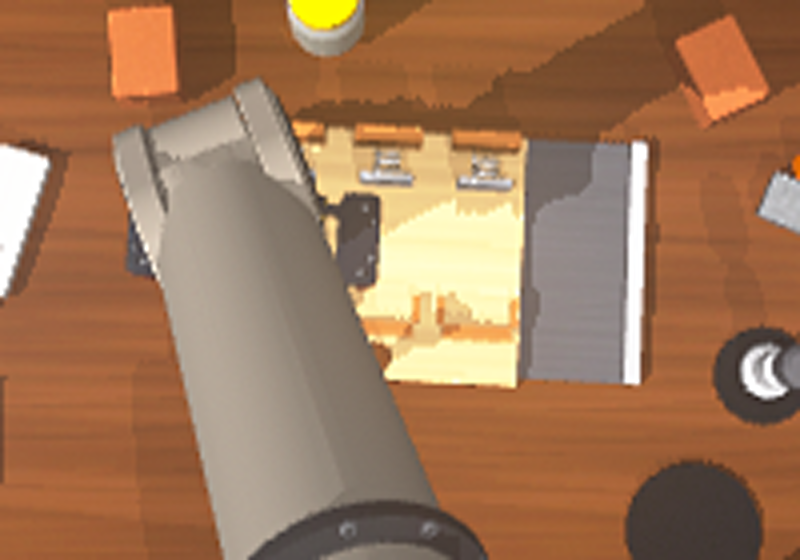

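The blank is held level over the left bay, about 12 mm too far left. I correct that, lower to just above the stop, then push.

Emit:
jog_arm --commands '[0,1.2,0,0,3,0,1.2,1.5,0,3,0,1.2,3,0,3,0,1.2,3,0,3,0,1.2,3,0,3]'

```text
time_s: 6.08
ee_pos: [567.6, 41.9, 34.2]
tcp_rot: [1.0, -0.023, -0.001, 0.0]
wrist_force: [0.3, 0.9, -1.5]
opening: 43.7
```

Run:
```python
from h import *
go(582.1,42.9,34.5,-2.6)
```

```text
t=6.08 pos=[567.6  41.9  34.2] yaw=-2.59 tilt=0.12 F=[ 0.3  0.9 -1.5] open=43.7 q7=-2.00
  SHIFT [ 1.45 -0.16 -0.03] turn 0.0
```

Emit:
jog_arm --commands '[0.3,-0.1,0,0,3,0.6,-0.1,0,0,3,0.9,-0.1,0,0,3,0.9,-0.1,0,0,3,0.9,-0.1,0,0,3]'

```text
time_s: 6.5
ee_pos: [578.1, 42.7, 35.0]
tcp_rot: [1.0, -0.023, 0.0, -0.0]
wrist_force: [-0.6, 0.3, -2.5]
opening: 44.0
```

Emit:
jog_arm --commands '[0.2,0,0,0,3,0.4,0,0,0,3,0.4,0,0,0,3,0.4,0,0,0,3,0.4,0,0,0,3]'

```text
time_s: 6.92
ee_pos: [581.1, 42.5, 34.5]
tcp_rot: [1.0, -0.023, -0.0, 0.0]
wrist_force: [-1.7, 1.3, -1.6]
opening: 43.9
```

Emit:
jog_arm --commands '[0.2,0,0,0,3,0.4,0,0,0,3,0.4,0,0,0,3,0.4,0,0,0,3,0.4,0,0,0,3]'

```text
time_s: 7.33
ee_pos: [585.2, 42.3, 34.5]
tcp_rot: [1.0, -0.023, -0.0, 0.0]
wrist_force: [-3.4, 0.2, -1.8]
opening: 43.6
```

Run:
```python
from h import *
im,d=snap('scene','s3.png',(230,180,310,240))
for i in range(5): go(582.1,42.9,34.5,-2.6);snap('scene','tmp.png')
```

```text
t=7.38 pos=[585.2  42.3  34.5] yaw=-2.63 tilt=0.04 F=[-3.1  0.4 -1.5] open=43.5 q7=-1.99
  SHIFT [-0.31 -0.05 -0.  ] turn -0.0
t=7.43 pos=[585.3  42.2  34.5] yaw=-2.63 tilt=0.03 F=[-3.2 -0.2 -1.7] open=43.8 q7=-1.99
  SHIFT [-0.32 -0.05  0.  ] turn -0.0
t=7.48 pos=[585.3  42.3  34.5] yaw=-2.62 tilt=0.03 F=[-3.1 -0.  -1.9] open=43.8 q7=-1.99
  SHIFT [-0.32 -0.05  0.  ] turn -0.0
t=7.53 pos=[585.3  42.3  34.5] yaw=-2.62 tilt=0.03 F=[-3.6  0.3 -2.3] open=43.5 q7=-1.99
  SHIFT [-0.32 -0.05  0.  ] turn -0.0
t=7.58 pos=[585.3  42.3  34.5] yaw=-2.62 tilt=0.02 F=[-3.3 -0.2 -2.4] open=43.9 q7=-1.99
  SHIFT [-0.32 -0.05  0.  ] turn -0.0
```

View pics/s3.png

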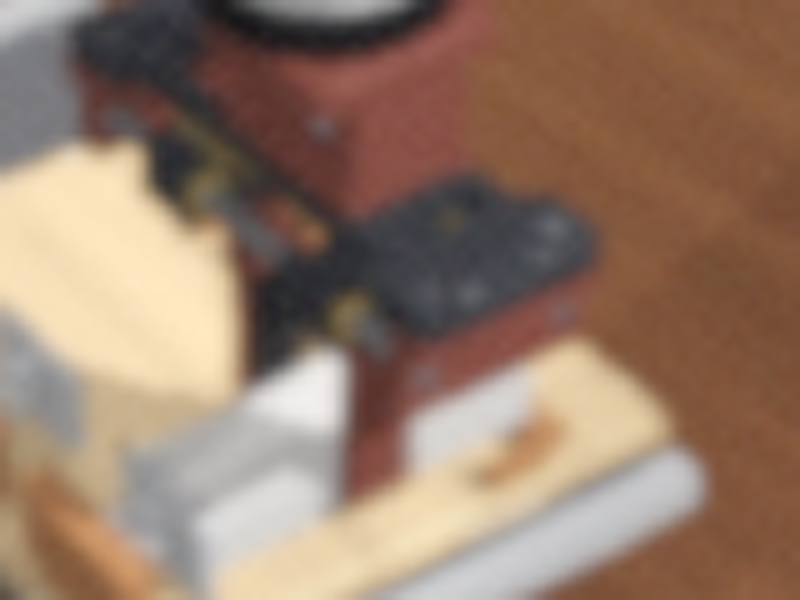

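Force is 3.3 N, about 6 mm of compression, and I want about 10.5 mm. I push 4.5 mm more, then lower.

Emit:
jog_arm --commands '[0.2,0,0,0,3,0.45,0,0,0,3,0.45,0,0,0,3,0.45,0,0,0,3,0.45,0,0,0,3]'

```text
time_s: 8.05
ee_pos: [589.8, 42.1, 34.5]
tcp_rot: [1.0, -0.023, -0.0, 0.0]
wrist_force: [-5.1, 0.5, -2.5]
opening: 43.8
```

Emit:
jog_arm --commands '[0,0,0,0,3,0,0,0.3,0,3,0,0,0.6,0,3,0,0,0.6,0,3,0,0,0.6,0,3]'

```text
time_s: 8.47
ee_pos: [589.8, 42.1, 28.3]
tcp_rot: [1.0, -0.023, -0.0, 0.0]
wrist_force: [-4.9, 0.1, -2.3]
opening: 43.8
```

Run:
```python
from h import *
for i in range(3): go(582.1,42.9,22.7,-2.6);snap('scene','tmp.png')
```

```text
t=8.47 pos=[589.8  42.1  28.3] yaw=-2.62 tilt=0.03 F=[-4.9  0.1 -2.3] open=43.8 q7=-2.00
  SHIFT [-0.77 -0.04  0.56] turn -0.0
t=8.52 pos=[589.8  42.2  28.4] yaw=-2.62 tilt=0.04 F=[-4.3 -0.  -2.6] open=43.7 q7=-2.00
  SHIFT [-0.77 -0.04  0.57] turn -0.0
t=8.57 pos=[589.7  42.1  28.4] yaw=-2.62 tilt=0.04 F=[-3.6  0.2 -2.6] open=44.3 q7=-1.99
  SHIFT [-0.77 -0.04  0.57] turn -0.0
```

Emit:
jog_arm --commands '[0,0,0.2,0,3,0,0,0.4,0,3,0,0,0.55,0,3,0,0,0.55,0,3,0,0,0.55,0,3]'

```text
time_s: 9.03
ee_pos: [589.9, 42.1, 23.0]
tcp_rot: [1.0, -0.023, -0.0, 0.0]
wrist_force: [-4.4, -0.3, -1.2]
opening: 43.8
```

Run:
```python
from h import *
for i in range(3): go(582.1,42.9,22.7,-2.6);snap('scene','tmp.png')
```

```text
t=9.03 pos=[589.9  42.1  23. ] yaw=-2.62 tilt=0.02 F=[-4.4 -0.3 -1.2] open=43.8 q7=-2.00
  SHIFT [-0.79 -0.04  0.03] turn -0.0
t=9.08 pos=[589.9  42.1  23. ] yaw=-2.62 tilt=0.02 F=[-4.6  0.4 -0.3] open=43.6 q7=-2.00
  SHIFT [-0.78 -0.04  0.03] turn -0.0
t=9.13 pos=[589.9  42.1  23. ] yaw=-2.62 tilt=0.02 F=[-4.9  0.7 -3. ] open=43.6 q7=-2.00
  SHIFT [-0.78 -0.05  0.03] turn -0.0
```

Emit:
jog_arm --commands '[0,0,0.05,0,3,-0.2,0,0.05,0,3,-0.2,0,0.05,0,5.6,-0.2,0,0.05,0,5.6,-0.2,0,0.05,0,5.6]'

```text
time_s: 9.6
ee_pos: [590.0, 42.2, 23.5]
tcp_rot: [1.0, -0.023, 0.002, -0.0]
wrist_force: [-0.6, 1.0, -0.9]
opening: 55.6
```

Emit:
jog_arm --commands '[0,0,0,0,5.6,0,0,-1,0,5.6,0,0,-4,0,5.6,0,-1,-8,0,5.6,0,-4,-12,0,5.6]'

```text
time_s: 10.02
ee_pos: [590.1, 73.2, 138.3]
tcp_rot: [1.0, -0.026, 0.0, 0.001]
wrist_force: [1.2, 0.5, 0.1]
opening: 55.9
```

Run:
```python
from h import *
im,d=snap('scene','s4.png',(180,150,350,277));im,d=snap('top','t4.png',(60,130,360,290))
for b in blanks('top',im,d): print(b)
go(601,279,100,-16.1)
```

```text
(array([439.93225098, 402.71429443]), [45.21361541748047, 121.11344146728516], np.float64(177.28222656250003), array([414.72666295, 405.32193124,  16.        ]), 120.04495960660343)
(array([ 606.30657959, -403.45513916]), [43.98611831665039, 103.25008392333984], np.float64(67.91112518310547), array([ 603.5222162 , -415.39976587,   16.        ]), 366.2875430822255)
t=10.12 pos=[593.9  82.9 143.3] yaw=-2.36 tilt=0.76 F=[-0.5  1.3  0.8] open=56.1 q7=-2.00
  SHIFT [ -0.16 -19.6    4.44] turn 13.7
```

View pics/s4.png

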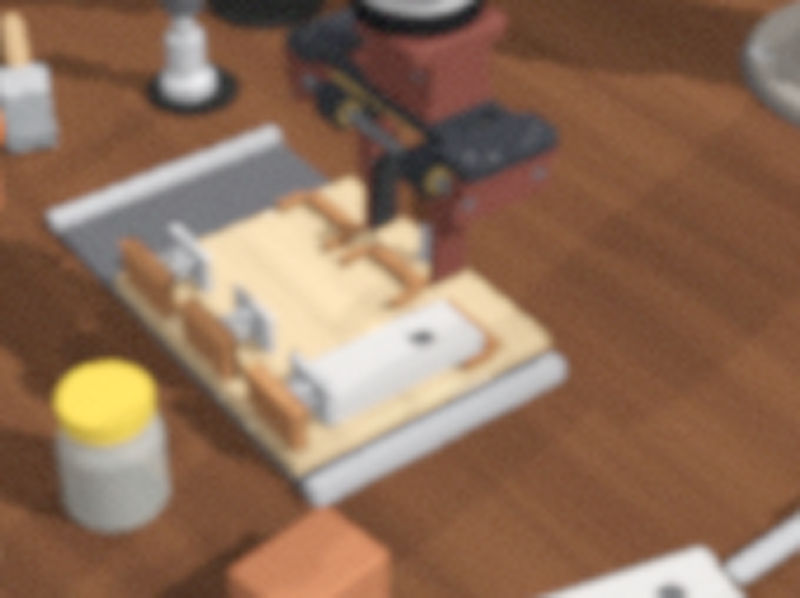

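View pics/t4.png

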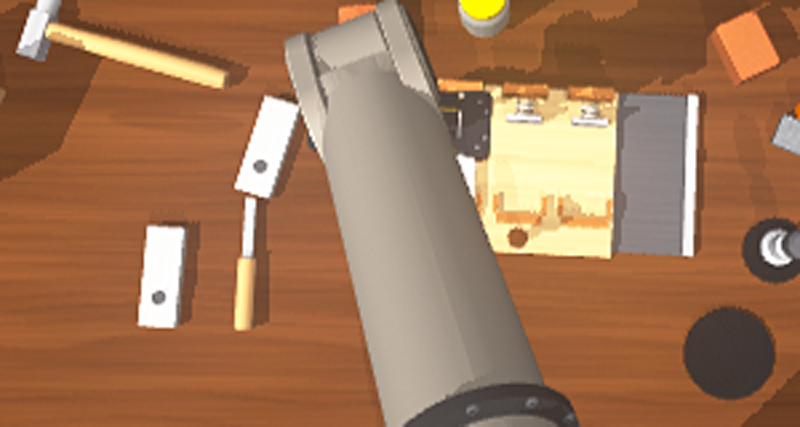

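Blank A is seated in bay 1: in the scene crop it lies flat at (400,360), between plate and stop, hole towards the robot. Blank B, at (268,147) in the top crop, has not moved, so I go for it.

Emit:
jog_arm --commands '[0,-3.5,0.5,4,6,0,-7.5,1.5,8,7,0,-11.5,2.5,12,8,0,-15.5,3.5,13.7,8.5,0,-19.5,4.5,13.7,8.7]'

```text
time_s: 10.53
ee_pos: [598.7, 273.6, 91.0]
tcp_rot: [0.99, -0.143, 0.0, -0.0]
wrist_force: [0.7, -0.2, 1.0]
opening: 83.0
```

Emit:
jog_arm --commands '[0,0,0,0,8.7,0,0,0,0,8.7,0,0,0,0,8.7,0,0,0,0,8.7,0,0,0,0,8.7]'

```text
time_s: 10.95
ee_pos: [599.5, 269.6, 91.5]
tcp_rot: [0.99, -0.143, 0.0, 0.0]
wrist_force: [-0.4, 0.9, 0.1]
opening: 87.0
```

Run:
```python
from h import *
go(601,279,4.2,-16.1)
```

```text
t=10.95 pos=[599.5 269.6  91.5] yaw=-16.49 tilt=0.07 F=[-0.4  0.9  0.1] open=87.0 q7=-2.53
  SHIFT [-0.13 -0.95  8.72] turn -0.4
```

Emit:
jog_arm --commands '[-0.1,-1,3,-0.4,8.7,-0.1,-1,6,-0.4,8.7,-0.1,-1,8.2,-0.4,8.7,-0.1,-1,8.7,-0.4,8.7,-0.1,-1,8.7,-0.4,8.7]'

```text
time_s: 11.37
ee_pos: [599.8, 279.9, 2.9]
tcp_rot: [0.99, -0.139, -0.001, 0.001]
wrist_force: [-0.2, -0.2, -0.1]
opening: 86.9
```

Emit:
jog_arm --commands '[0,0,0,0,4,0,0,0,0,3,0,0,0,0,3,0,0,0,0,3,0,0,0,0,3]'

```text
time_s: 11.78
ee_pos: [601.0, 282.0, 4.9]
tcp_rot: [0.99, -0.139, 0.001, -0.0]
wrist_force: [0.3, -0.6, 0.5]
opening: 57.1
```

Emit:
jog_arm --commands '[0,0,0,0,3,0,0,0,0,3,0,0,0,0,3,0,0,0,0,3,0,0,0,0,3]'

```text
time_s: 12.2
ee_pos: [600.5, 281.7, 4.2]
tcp_rot: [0.99, -0.139, 0.0, 0.0]
wrist_force: [-1.3, -1.3, 3.3]
opening: 43.9
```

Run:
```python
from h import *
go(566,-36.6,70,-2.6)
```

```text
t=12.20 pos=[600.5 281.7   4.2] yaw=-15.93 tilt=0.01 F=[-1.3 -1.3  3.3] open=43.9 q7=-2.57
  SHIFT [ 5.42 31.56 -6.57] turn -13.3
```

Emit:
jog_arm --commands '[0,0,-2,0,3,0,0,-5,0,3,0.3,1.5,-7.5,0,3,1,5,-8,-3,3,1.7,9,-8,-6,3]'

```text
time_s: 12.62
ee_pos: [593.3, 193.7, 86.4]
tcp_rot: [0.997, -0.083, 0.002, -0.002]
wrist_force: [0.9, -1.2, -2.1]
opening: 43.7
```

Emit:
jog_arm --commands '[0.4,4,0,-3,3,0.8,8,0,-6,3,1.1,12,0,-7.3,3,1.3,16,0,-7.3,3,1.3,19,0,-7.3,3]'

```text
time_s: 13.03
ee_pos: [571.3, -3.1, 83.5]
tcp_rot: [1.0, -0.024, -0.0, 0.001]
wrist_force: [0.4, -0.5, -2.0]
opening: 43.9
```

Emit:
jog_arm --commands '[0,1.5,0,0,3,0,2.5,0,0,3,0,2.5,0,0,3,0,2.5,0,0,3,0,2.5,0,0,3]'

```text
time_s: 13.45
ee_pos: [571.3, -21.4, 84.0]
tcp_rot: [1.0, -0.022, 0.0, -0.001]
wrist_force: [-0.4, 0.0, -1.1]
opening: 43.7
```

Run:
```python
from h import *
go(566,-36.4,34,-2.6)
```

```text
t=13.45 pos=[571.3 -21.4  84. ] yaw=-2.47 tilt=0.08 F=[-0.4  0.  -1.1] open=43.7 q7=-1.87
  SHIFT [-0.47  1.53  5.  ] turn 0.1
```

Emit:
jog_arm --commands '[-0.5,1.5,0,0,3,-0.5,1.5,0,0,3,-0.5,1.5,2,0,3,-0.5,1.5,4,0,3,-0.5,1.5,5,0,3]'

```text
time_s: 13.87
ee_pos: [564.6, -36.8, 32.3]
tcp_rot: [1.0, -0.022, -0.001, -0.0]
wrist_force: [-0.5, -0.3, -1.7]
opening: 44.0
```

Emit:
jog_arm --commands '[0,0,0,0,3,0,0,0,0,3,0.4,0,0,0,3,0.8,0,0,0,3,0.8,0,0,0,3]'

```text
time_s: 14.28
ee_pos: [574.1, -38.4, 34.7]
tcp_rot: [1.0, -0.023, 0.0, -0.0]
wrist_force: [-2.2, 1.8, -1.3]
opening: 43.9
```

Emit:
jog_arm --commands '[0.2,0,0,0,3,0.4,0,0,0,3,0.4,0,0,0,3,0.4,0,0,0,3,0.4,0,0,0,3]'

```text
time_s: 14.7
ee_pos: [577.0, -39.1, 34.0]
tcp_rot: [1.0, -0.023, -0.0, 0.0]
wrist_force: [-3.8, 1.1, -0.7]
opening: 43.5
```

Run:
```python
from h import *
for i in range(4): go(578.5,-36.9,34,-2.6);snap('scene','s5.png',(180,150,350,277))
```

```text
t=14.70 pos=[577.  -39.1  34. ] yaw=-2.62 tilt=0.03 F=[-3.8  1.1 -0.7] open=43.5 q7=-1.87
  SHIFT [ 0.14 -0.22 -0.  ] turn -0.0
t=14.75 pos=[577.  -39.1  34. ] yaw=-2.62 tilt=0.03 F=[-3.7  1.5 -1. ] open=43.7 q7=-1.87
  SHIFT [ 0.14 -0.22 -0.  ] turn -0.0
t=14.80 pos=[577.  -39.1  34. ] yaw=-2.62 tilt=0.02 F=[-3.3  0.8 -1.1] open=43.6 q7=-1.87
  SHIFT [ 0.14 -0.23 -0.  ] turn -0.0
t=14.85 pos=[577.1 -39.1  34. ] yaw=-2.63 tilt=0.02 F=[-4.1  1.3 -0.3] open=43.7 q7=-1.87
  SHIFT [ 0.13 -0.23 -0.  ] turn -0.0
```

View pics/s5.png

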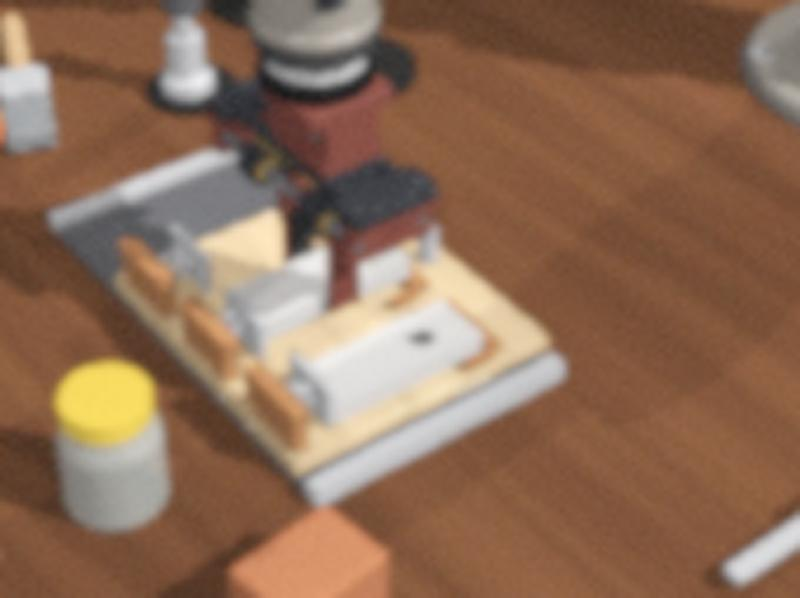

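Emit:
jog_arm --commands '[0,-0.15,0,0,3,0.15,-0.15,0,0,3,0.35,-0.15,0,0,3,0.35,-0.15,0,0,3,0.35,-0.15,0,0,3]'

```text
time_s: 15.32
ee_pos: [580.5, -38.3, 33.7]
tcp_rot: [1.0, -0.023, -0.0, 0.0]
wrist_force: [-4.9, -1.2, -1.0]
opening: 43.6
```

Run:
```python
from h import *
for i in range(4): go(578.5,-36.9,34,-2.6);snap('scene','s5.png',(180,150,350,277))
```

```text
t=15.32 pos=[580.5 -38.3  33.7] yaw=-2.66 tilt=0.06 F=[-4.9 -1.2 -1. ] open=43.6 q7=-1.87
  SHIFT [-0.21 -0.13 -0.03] turn -0.1
t=15.37 pos=[580.5 -38.4  33.8] yaw=-2.66 tilt=0.06 F=[-5.1 -2.5 -0.4] open=43.9 q7=-1.87
  SHIFT [-0.21 -0.14 -0.02] turn -0.1
t=15.42 pos=[580.5 -38.3  33.8] yaw=-2.66 tilt=0.06 F=[-5.1 -1.4  0. ] open=43.7 q7=-1.87
  SHIFT [-0.21 -0.13 -0.02] turn -0.1
t=15.47 pos=[580.5 -38.3  33.8] yaw=-2.66 tilt=0.06 F=[-4.1 -2.8 -1.5] open=43.4 q7=-1.87
  SHIFT [-0.2  -0.13 -0.02] turn -0.1
```

Emit:
jog_arm --commands '[0,0,0.2,0,3,0,0,0.4,0,3,0,0,0.6,0,3,0,0,0.6,0,3,0,0,0.6,0,3]'

```text
time_s: 15.93
ee_pos: [580.6, -37.3, 27.7]
tcp_rot: [1.0, -0.023, -0.0, -0.0]
wrist_force: [-3.9, -0.2, -0.9]
opening: 43.5
```

Emit:
jog_arm --commands '[0,0,0.2,0,3,0,0,0.4,0,3,0,0,0.5,0,3,0,0,0.5,0,3,0,0,0.5,0,3]'

```text
time_s: 16.35
ee_pos: [580.7, -37.6, 22.8]
tcp_rot: [1.0, -0.023, -0.0, -0.0]
wrist_force: [-5.1, 0.6, -1.1]
opening: 43.6
```

Emit:
jog_arm --commands '[0,0,0.05,0,3,-0.2,0,0.05,0,3,-0.2,0,0.05,0,5.6,-0.2,0,0.05,0,5.6,-0.2,0,0.05,0,5.6]'

```text
time_s: 16.77
ee_pos: [580.7, -37.7, 23.3]
tcp_rot: [1.0, -0.023, 0.002, -0.0]
wrist_force: [-0.0, -0.2, -0.0]
opening: 55.8
```

Emit:
jog_arm --commands '[0,0,0,0,5.6,0,0,-1,0,5.6,0,0,-4,0,5.6,0,-1,-8,0,5.6,-1,-4,-10,0,5.6]'

```text
time_s: 17.18
ee_pos: [574.2, -1.7, 126.9]
tcp_rot: [1.0, -0.027, 0.003, 0.001]
wrist_force: [2.7, 0.1, 0.3]
opening: 55.8
```

Emit:
jog_arm --commands '[-1,-3.5,0,0,5.6,-2,-7.5,0,0,7,-3.5,-11.5,0,0,8.7,-5,-15.5,0,0,8.7,-6.5,-19,0,0,8.7]'

```text
time_s: 17.6
ee_pos: [514.3, 197.8, 123.8]
tcp_rot: [1.0, -0.023, 0.001, -0.001]
wrist_force: [0.9, 0.5, -0.9]
opening: 79.2
```

Run:
```python
from h import *
im,d=snap('scene','s6.png',(180,150,350,277));im,d=snap('top','t6.png',(60,130,360,290))
for b in blanks('top',im,d): print(b)
go(440,402.6,60,-2.7)
```

```text
(array([ 606.30657959, -403.45513916]), [43.98611831665039, 103.25008392333984], np.float64(67.91112518310547), array([ 605.69822786, -416.54155094,   16.        ]), 366.29646017699116)
(array([585.48614502, -38.7147789 ]), [45.290714263916016, 132.0378875732422], np.float64(177.1487808227539), array([558.0236986 , -31.38893481,  16.        ]), 255.64926931106473)
t=17.70 pos=[511.8 204.2 124. ] yaw=-1.97 tilt=0.29 F=[ 0.7 -0.9  0.6] open=85.8 q7=-2.28
  SHIFT [ -7.86 -19.55   6.49] turn 0.7
```

View pics/s6.png

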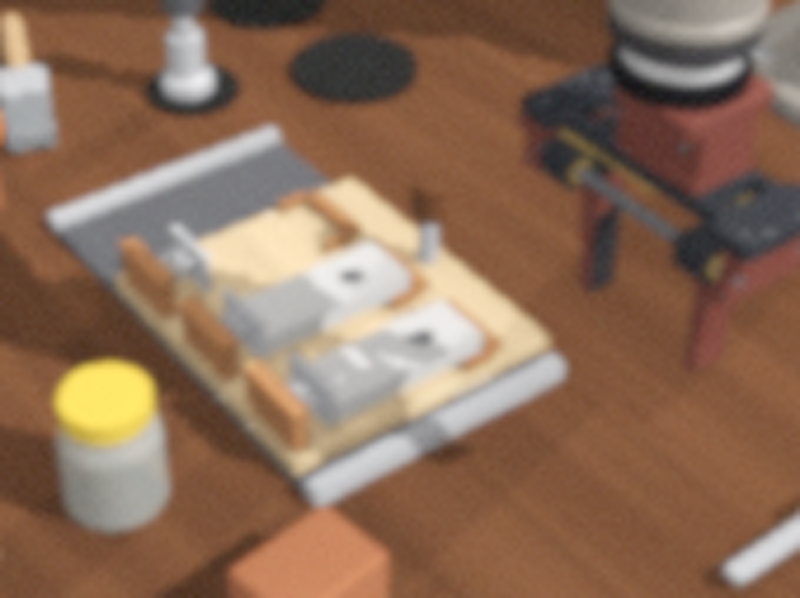

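View pics/t6.png

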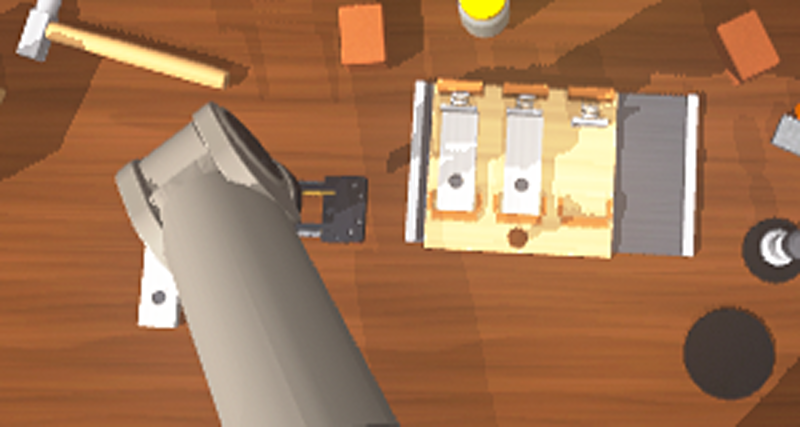

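Bays 1 and 2 are loaded, with the blanks at (458,150) and (524,150). Blank C has not moved: its hole is still at (158,297). I go on to C.

Emit:
jog_arm --commands '[-1.5,-3.5,0,0,8.7,-3,-7,0,0,8.7,-4.5,-11,0,0.7,8.7,-6,-15,1,0.7,8.7,-7.5,-18.5,2,0.7,8.7]'

```text
time_s: 18.12
ee_pos: [449.1, 385.0, 104.2]
tcp_rot: [1.0, -0.03, 0.001, -0.001]
wrist_force: [1.2, 0.4, -0.4]
opening: 87.1
```

Emit:
jog_arm --commands '[0,0,0,0,8.7,0,0,0,0,8.7,0,0,0,0,8.7,0,0,0,0,8.7,0,0,0,0,8.7]'

```text
time_s: 18.53
ee_pos: [449.9, 381.1, 103.2]
tcp_rot: [1.0, -0.031, 0.001, 0.0]
wrist_force: [0.3, -0.7, 0.6]
opening: 87.2
```

Run:
```python
from h import *
im,d=snap('scene','s7.png',(250,200,450,340));go(440,402.6,4,-2.7)
```

```text
t=18.58 pos=[449.6 381.3 103.1] yaw=-3.49 tilt=0.05 F=[-0.7  0.3  0.2] open=87.1 q7=-2.66
  SHIFT [-1.1  -2.07  9.91] turn -0.8
```

View pics/s7.png

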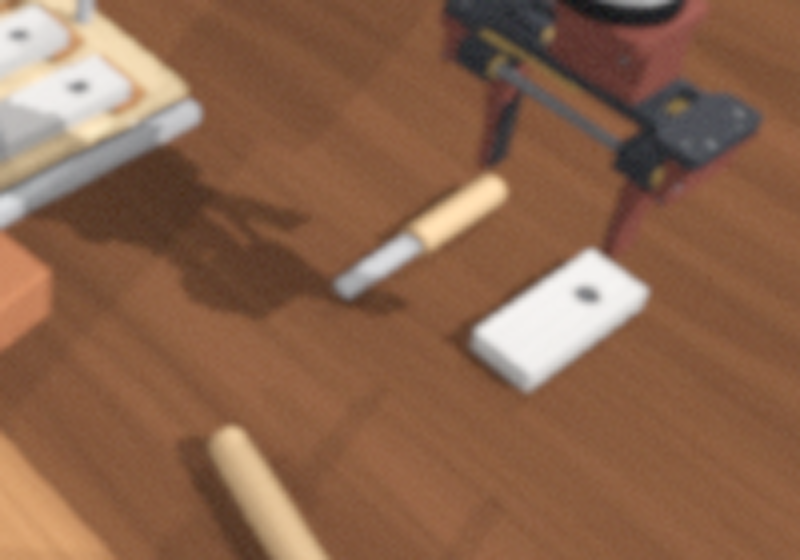

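Blank C is clear of the gouge. I descend and grip.

Emit:
jog_arm --commands '[-1.1,-2.1,1,-0.8,8.7,-1.1,-2.1,4.5,-0.8,8.7,-1.1,-2.1,8,-0.8,8.7,-1.1,-2.1,9.9,-0.8,8.7,-1.1,-2.1,9.9,-0.8,8.7]'

```text
time_s: 19.0
ee_pos: [438.9, 403.2, 1.8]
tcp_rot: [1.0, -0.023, -0.001, 0.001]
wrist_force: [0.1, -0.4, -0.1]
opening: 86.3
```

Emit:
jog_arm --commands '[0,0,0,0,8.7,0,0,0,0,4,0,0,0,0,3,0,0,0,0,3,0,0,0,0,3]'

```text
time_s: 19.42
ee_pos: [438.9, 404.4, 4.1]
tcp_rot: [1.0, -0.022, 0.0, -0.0]
wrist_force: [0.4, -0.4, 0.1]
opening: 63.2
```

Emit:
jog_arm --commands '[0,0,0,0,3,0,0,0,0,3,0,0,0,0,3,0,0,0,0,3,0,0,0,0,3]'

```text
time_s: 19.83
ee_pos: [438.6, 404.5, 3.9]
tcp_rot: [1.0, -0.022, 0.0, 0.0]
wrist_force: [-0.3, -0.7, 2.0]
opening: 43.7
```

Run:
```python
from h import *
go(562,-116.4,84,-2.6)
```

```text
t=19.83 pos=[438.6 404.5   3.9] yaw=-2.52 tilt=0.01 F=[-0.3 -0.7  2. ] open=43.7 q7=-2.75
  SHIFT [14.62 51.5  -8.01] turn 0.1
```

Emit:
jog_arm --commands '[0,0,-2,0,3,0,0,-5,0,3,0.5,1.5,-8.5,0,3,2,5,-11,0,3,4,8.5,-11,0,3]'

```text
time_s: 20.25
ee_pos: [474.3, 323.6, 118.4]
tcp_rot: [1.0, -0.019, 0.003, -0.003]
wrist_force: [1.5, 0.2, -2.2]
opening: 43.9
```

Emit:
jog_arm --commands '[1.5,3.8,0,0,3,3,7.6,0,0,3,4.5,11.4,0,0,3,6,15.2,0,0,3,7.5,19,0,0,3]'

```text
time_s: 20.67
ee_pos: [540.5, 124.4, 113.5]
tcp_rot: [1.0, -0.022, -0.0, 0.0]
wrist_force: [0.4, 1.2, -2.0]
opening: 43.7
```

Emit:
jog_arm --commands '[0.8,4,0,0,3,1.6,8,0,0,3,2.4,12,0,0,3,3,16,0,0,3,3,20,0,0,3]'

```text
time_s: 21.08
ee_pos: [562.3, -76.7, 113.5]
tcp_rot: [1.0, -0.022, 0.0, -0.0]
wrist_force: [0.8, 0.6, -1.1]
opening: 43.7
```

Emit:
jog_arm --commands '[0,1.5,0,0,3,0,3,0,0,3,0,3,0,0,3,0,3,0,0,3,0,3,0,0,3]'

```text
time_s: 21.5
ee_pos: [560.4, -102.9, 113.5]
tcp_rot: [1.0, -0.021, -0.0, -0.0]
wrist_force: [-0.2, 0.3, -1.3]
opening: 43.8
```

Run:
```python
from h import *
go(562,-116.8,34,-2.6)
```

```text
t=21.50 pos=[ 560.4 -102.9  113.5] yaw=-2.43 tilt=0.05 F=[-0.2  0.3 -1.3] open=43.8 q7=-1.70
  SHIFT [0.22 1.39 7.95] turn 0.2
```

Emit:
jog_arm --commands '[0,1.3,1,0.2,3,0,1.3,4,0.2,3,0,1.3,7,0.2,3,0,1.3,7.9,0.2,3,0,1.3,7.9,0.2,3]'

```text
time_s: 21.92
ee_pos: [557.4, -116.8, 31.7]
tcp_rot: [1.0, -0.023, -0.003, -0.0]
wrist_force: [-0.8, -0.6, -0.9]
opening: 43.5
```

Emit:
jog_arm --commands '[0,0,0,0,3,0,0,0,0,3,0.4,0,0,0,3,0.8,0,0,0,3,0.8,0,0,0,3]'

```text
time_s: 22.33
ee_pos: [568.8, -118.1, 35.6]
tcp_rot: [1.0, -0.024, 0.001, 0.0]
wrist_force: [-2.6, -0.1, -1.0]
opening: 43.5
```

Emit:
jog_arm --commands '[0.2,0,0,0,3,0.4,0,0,0,3,0.4,0,0,0,3,0.4,0,0,0,3,0.4,0,0,0,3]'

```text
time_s: 22.75
ee_pos: [571.3, -118.2, 34.5]
tcp_rot: [1.0, -0.024, -0.0, 0.0]
wrist_force: [-3.3, 0.3, -0.1]
opening: 43.9
```

Run:
```python
from h import *
for i in range(4): go(574.9,-116.9,34,-2.6);snap('scene','s8.png',(180,150,350,277))
```

```text
t=22.75 pos=[ 571.3 -118.2   34.5] yaw=-2.73 tilt=0.04 F=[-3.3  0.3 -0.1] open=43.9 q7=-1.73
  SHIFT [ 0.35 -0.15  0.05] turn -0.1
t=22.80 pos=[ 571.4 -118.3   34.5] yaw=-2.73 tilt=0.04 F=[-2.8 -0.4 -0.4] open=43.8 q7=-1.73
  SHIFT [ 0.35 -0.15  0.05] turn -0.1
t=22.85 pos=[ 571.5 -118.3   34.5] yaw=-2.73 tilt=0.03 F=[-1.9  1.2 -1.1] open=43.6 q7=-1.73
  SHIFT [ 0.34 -0.15  0.05] turn -0.1
t=22.90 pos=[ 571.5 -118.2   34.5] yaw=-2.73 tilt=0.03 F=[-3.2  0.5 -1. ] open=43.5 q7=-1.73
  SHIFT [ 0.33 -0.15  0.05] turn -0.1
```

View pics/s8.png

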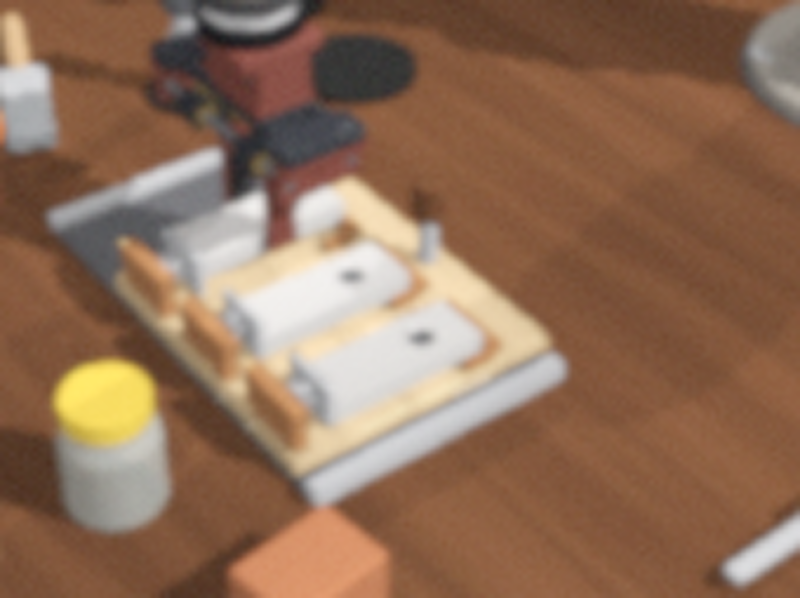

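F is about 2.9 N, so about 5 mm of compression. I push another 5.5 mm.

Emit:
jog_arm --commands '[0.2,0,0,0,3,0.4,0,0,0,3,0.55,0,0,0,3,0.55,0,0,0,3,0.55,0,0,0,3]'

```text
time_s: 23.37
ee_pos: [577.0, -118.5, 34.5]
tcp_rot: [1.0, -0.024, -0.0, 0.0]
wrist_force: [-4.7, -0.3, -0.5]
opening: 43.9
```

Emit:
jog_arm --commands '[0,0,0,0,3,0,0,0,0,3,0,0,0.2,0,3,0,0,0.4,0,3,0,0,0.6,0,3]'

```text
time_s: 23.78
ee_pos: [577.2, -118.4, 28.5]
tcp_rot: [1.0, -0.024, -0.0, -0.0]
wrist_force: [-4.9, -0.2, 0.4]
opening: 43.8
```

Run:
```python
from h import *
for i in range(3): go(574.9,-116.9,22,-2.6);snap('scene','s9.png',(180,150,350,277))
```

```text
t=23.78 pos=[ 577.2 -118.4   28.5] yaw=-2.72 tilt=0.00 F=[-4.9 -0.2  0.4] open=43.8 q7=-1.73
  SHIFT [-0.24 -0.14  0.65] turn -0.1
t=23.83 pos=[ 576.9 -118.3   28. ] yaw=-2.72 tilt=0.04 F=[-5.5  0.4 -0.5] open=43.7 q7=-1.73
  SHIFT [-0.21 -0.13  0.6 ] turn -0.1
t=23.88 pos=[ 576.9 -118.4   28.2] yaw=-2.72 tilt=0.05 F=[-5.3 -0.1 -1.2] open=43.5 q7=-1.73
  SHIFT [-0.2  -0.14  0.62] turn -0.1
```

Emit:
jog_arm --commands '[0,0,0.2,0,3,0,0,0.4,0,3,0,0,0.6,0,3,0,0,0.6,0,3,0,0,0.6,0,3]'

```text
time_s: 24.35
ee_pos: [577.0, -118.4, 22.3]
tcp_rot: [1.0, -0.024, -0.0, -0.0]
wrist_force: [-4.7, 0.6, -1.7]
opening: 43.9
```

Emit:
jog_arm --commands '[0,0,0,0,3,-0.2,0,0,0,3,-0.2,0,0,0,5.6,-0.2,0,0,0,5.6,-0.2,0,0,0,5.6]'

```text
time_s: 24.77
ee_pos: [577.4, -118.3, 23.6]
tcp_rot: [1.0, -0.024, 0.002, -0.0]
wrist_force: [-0.2, -0.8, -0.3]
opening: 55.5
```

Emit:
jog_arm --commands '[0,0,0,0,5.6,0,0,-1,0,5.6,0,0,-4,0,5.6,0,0,-8,0,6,-2,2,-11,0,7]'

```text
time_s: 25.18
ee_pos: [558.9, -132.7, 136.3]
tcp_rot: [1.0, -0.02, 0.003, -0.001]
wrist_force: [1.5, 0.4, 0.5]
opening: 63.4
```

Emit:
jog_arm --commands '[-3,2,-1,0,8.7,-6,4,-3,0,8.7,-8,6,-5,0,8.7,-9,8,-6,0,8.7,-9,10,-6,0,8.7]'

```text
time_s: 25.6
ee_pos: [458.9, -234.7, 196.4]
tcp_rot: [1.0, -0.024, 0.002, 0.001]
wrist_force: [-0.2, 0.6, -0.9]
opening: 86.7
```

Run:
```python
from h import *
im,d=snap('scene','s10.png',(180,130,350,257));np.savez('/tmp/s10.npz',im=im,d=d)
im,d=snap('top','t10.png',(200,140,400,290));np.savez('/tmp/t10.npz',im=im,d=d)
go(480,-320,170,-2.6)
```

```text
t=25.70 pos=[ 459.2 -236.9  194.5] yaw=-3.04 tilt=0.23 F=[-0.2  0.2 -0.5] open=86.8 q7=-1.36
  SHIFT [2.51 8.18 2.48] turn -0.4
```

View pics/s10.png

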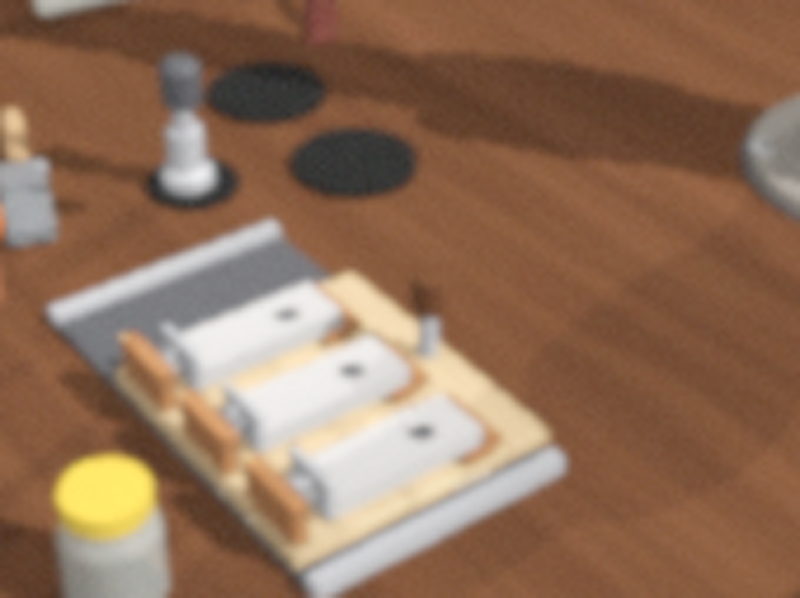

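View pics/t10.png

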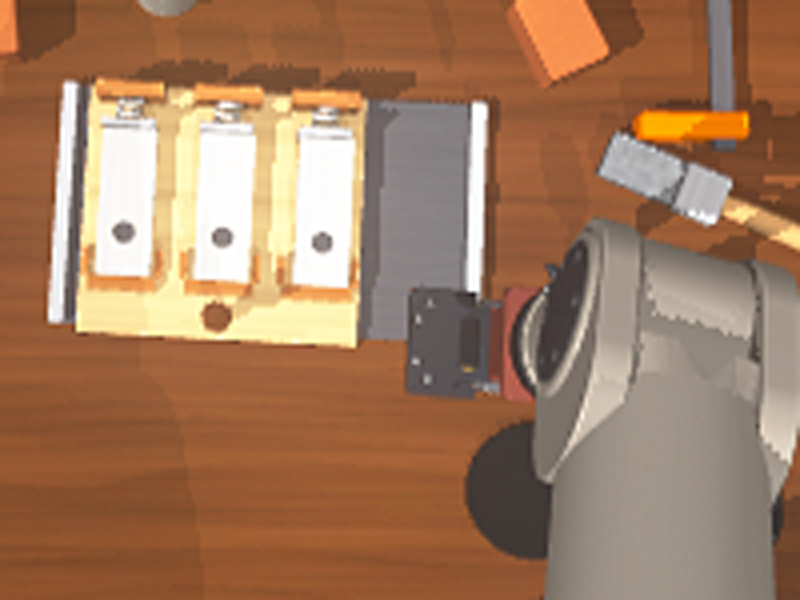

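All three blanks are seated, with holes in the top crop at (123,232), (222,237) and (322,242). Next I measure the holes, punch axis and pad centre.

Run:
```python
from h import *
T=np.load("/tmp/t10.npz");S=np.load("/tmp/s10.npz")
c,s=np.cos(np.radians(-2.6)),np.sin(np.radians(-2.6))
for n,z in(("top",T),("scene",S)):
    g=cv2.cvtColor(z['im'],cv2.COLOR_RGB2GRAY).astype(float);P=cloud(n,z['d'])
    for k in(1,0,-1):
        b=np.array([579,-37])+80*k*np.array([-s,c]);h=b-25*np.array([c,s])
        u,v=proj(n,[[*h,33]])[0]
        V,U=np.mgrid[int(v)-6:int(v)+8,int(u)-6:int(u)+8]
        w=np.clip(170-g[V,U],0,None); w[np.hypot(U-u,V-v)>5]=0
        uc,vc=(w*U).sum()/w.sum(),(w*V).sum()/w.sum()
        print(n,'hole',ray(n,[(uc,vc)],32.5)[0].round(1),'w',w.sum().round())
        V,U=proj(n,[[*(b+15*np.array([c,s])),34]])[0][::-1].astype(int)
        print('  top z near far',P[V-2:V+3,U-2:U+3,2].mean().round(1), [P[int(q[1])-1:int(q[1])+2,int(q[0])-1:int(q[0])+2,2].mean().round(1) for q in proj(n,[[*(b+a*np.array([c,s])),34] for a in(-52,-42,42)])])
        # near-edge of blank & outline via white mask at z=34
    hsv=cv2.cvtColor(z['im'],cv2.COLOR_RGB2HSV)
    if n=='top':
        m=((hsv[...,1]<40)&(hsv[...,2]>150)).astype(np.uint8)
        for cc in cv2.findContours(m,0,cv2.CHAIN_APPROX_NONE)[0]:
            if cv2.contourArea(cc)>300:
                Q=ray(n,cc[:,0],34);r=cv2.minAreaRect(Q[:,:2].astype(np.float32))
                if 400<r[0][0]<700 and abs(r[0][1])<160: print('rect',np.round(r[0],1),np.round(r[1],1),round(r[2],1))
T=np.load("/tmp/top0.npz");S=np.load("/tmp/scene0.npz")
for n,z in(("top",T),("scene",S)):
    hsv=cv2.cvtColor(z['im'],cv2.COLOR_RGB2HSV);g=hsv[...,2]
    print(n,'approx px punch',proj(n,[[480,-330,119],[470,-330,4]]))
```

```text
top hole [557.6  44.   32.5] w 833.0
  top z near far 34.6 [np.float64(35.2), np.float64(34.3), np.float64(34.7)]
top hole [554.3 -36.4  32.5] w 667.0
  top z near far 35.5 [np.float64(34.7), np.float64(34.7), np.float64(35.2)]
top hole [ 550.  -118.    32.5] w 665.0
  top z near far 35.3 [np.float64(34.2), np.float64(35.4), np.float64(35.9)]
rect [ 580.6 -119.5] [ 44.8 131.3] 87.3
rect [590.3  41.6] [ 44.9 135.2] 88.6
rect [590.3 -38.8] [ 44.8 144.1] 87.4
scene hole [556.4  44.4  32.5] w 110.0
  top z near far 34.7 [np.float64(34.2), np.float64(33.3), np.float64(34.0)]
scene hole [550.9 -37.1  32.5] w 21.0
  top z near far 34.2 [np.float64(35.0), np.float64(34.0), np.float64(33.9)]
scene hole [nan nan nan] w 0.0
  top z near far 35.0 [np.float64(34.7), np.float64(34.4), np.float64(34.3)]
top approx px punch [[353.16223562 221.12663825]
 [343.6820838  225.50387187]]
scene approx px punch [[220.71967159 144.75900604]
 [224.68867378 169.78148086]]<stdin>:11: RuntimeWarning: invalid value encountered in scalar divide
```

Run:
```python
from h import *
print('cap top',ray('top',[(360.9,221.7)],119)); print('pad',ray('top',[(350.6,223.6)],4))
T=np.load("/tmp/top0.npz");S=np.load("/tmp/scene0.npz")
z=T;g=cv2.cvtColor(z['im'],cv2.COLOR_RGB2GRAY)
# cap: gray 75-130 low sat circle; pad: gray<70
hsv=cv2.cvtColor(z['im'],cv2.COLOR_RGB2HSV)
sub=np.s_[205:240,333:372]
print(g[sub][::2,::2])
P=cloud('top',z['d'])
k=(P[...,2]>100)&(P[...,0]>420)&(P[...,0]<540)&(P[...,1]<-270)&(P[...,1]>-390)
v,u=np.nonzero(k);print('cap px',u.min(),u.max(),v.min(),v.max(),np.mean(u),np.mean(v),k.sum(),ray('top',[(u.mean(),v.mean())],119))
m=(g<75)&(abs(P[...,2])<20);m[:,:335]=0;m[:,372:]=0;m[:203]=0;m[:,:]&=True
v,u=np.nonzero(m);kk=v<240;u,v=u[kk],v[kk]
c=cv2.findContours(m.astype(np.uint8)[:240],0,cv2.CHAIN_APPROX_NONE)[0];c=max(c,key=cv2.contourArea)[:,0]
Q=ray('top',c,4)[:,:2];A=np.c_[2*Q,np.ones(len(Q))]
keep=np.ones(len(Q),bool)
for i in range(10):
    x=np.linalg.lstsq(A[keep],(Q[keep]**2).sum(1),rcond=None)[0];r=np.sqrt(x[2]+x[0]**2+x[1]**2)
    e=abs(np.hypot(*(Q-x[:2]).T)-r);keep=e<max(2.5,np.percentile(e,60))
print('pad fit',x[:2],2*r,keep.sum(),len(Q))
# silver foot in top
m=((hsv[...,1]<60)&(g>140)&(P[...,2]<60)).astype(np.uint8);m[:,:340]=0;m[:,365:]=0;m[:210]=0;m[236:]=0
c=max(cv2.findContours(m,0,cv2.CHAIN_APPROX_NONE)[0],key=cv2.contourArea)[:,0]
print('foot',c.min(0),c.max(0),[ray('top',[q],8)[0].round(1) for q in (c.min(0),c.max(0))])
# scene: cap & foot outline
P=cloud('scene',S['d']);g=cv2.cvtColor(S['im'],cv2.COLOR_RGB2GRAY)
for a,b in((85,112),(5,45)):
    k=(P[...,2]>a)&(P[...,2]<b)&(P[...,0]>430)&(P[...,0]<530)&(P[...,1]<-270)&(P[...,1]>-390)
    print('scene',a,P[k].mean(0),P[k].min(0),P[k].max(0))
```

```text
cap top [[ 478.44018131 -353.06351756  119.        ]]
pad [[ 476.4182337  -353.02177119    4.        ]]
[[101 102 101 101 101  93  93  94  93  98  99 101  99 100 102 102 103 103
  103 100]
 [107 107 107 105 105  99  98  99  98 104 104 103 104 103 102 101 102 103
  104  76]
 [113 112 112 113 112 103 102 103 103 101 111 109 109 110 109 110 104  78
   80  81]
 [109 109 109 109 113 105 107 100 101  99 100 108 113 113 108  82  82  82
   82  82]
 [107 106 109 109 109  99  50  57  60  59  57  61  80  84  82  85  84  84
   83  90]
 [108 108 107 107  79  61  60  58  55  66  57  47  51  78  79  77  78  77
   76 105]
 [111 110 113 103  62  63  56 111 211 180 162  77  85  96 102  85  79  77
   82 103]
 [103 101 102  61  63  62  72 230 169 137 149  77 109 126 125 126  86 109
  107 106]
 [105 105 107  62  62  61 148 241 146 255  76  88 118 124 124 123 105 103
  103 102]
 [113 111 114  61  62  60 143 251 167 253 114  79 131 124 124 125  99 105
  105 105]
 [105 104 108  61  62  60 100 255 184 181 255  91 112 129 123 115 100 104
  103 103]
 [111 110 112  63  61  61  56 207 255 235 224 247  69  66  63
[... 379 characters left out ...]
99 100  99 100 102 103 103 103 104 103 104 104 104 104 103
  101 100]
 [102 102 103 103 103 102 103 101 102 102 102 102 103 103 104 103 104 103
  104 103]]
cap px 354 366 216 226 359.9059829059829 221.13675213675214 117 [[ 480.09895813 -350.14182131  119.        ]]
pad fit [ 477.35211758 -352.26589844] 77.20325251275266 58 96
foot [345 216] [356 229] [array([ 501.2, -334.1,    8. ]), array([ 458.7, -369.3,    8. ])]
scene 85 [ 486.57352004 -341.30577042   98.73850121] [ 470.60475636 -363.5063656    85.51077568] [ 497.82124667 -330.4672033   111.98936836]
scene 5 [ 483.0881898  -340.0219359    18.15916843] [ 437.58869153 -384.39615796    5.00836113] [ 515.78889634 -271.03846961   44.4541012 ]
```

Run:
```python
from h import *
go(479.5,-352.5,170,-2.6)
```

```text
t=25.70 pos=[ 459.2 -236.9  194.5] yaw=-3.04 tilt=0.23 F=[-0.2  0.2 -0.5] open=86.8 q7=-1.36
  SHIFT [ 2.63 11.43  2.49] turn -0.4
```

Emit:
jog_arm --commands '[1,4,0.5,-0.4,8.7,2,8,1.5,-0.4,8.7,2.6,11.4,2.4,-0.4,8.7,2.6,11.4,2.4,-0.4,8.7,2.6,11.4,2.4,-0.4,8.7]'

```text
time_s: 26.12
ee_pos: [480.0, -348.9, 167.9]
tcp_rot: [1.0, -0.022, -0.0, -0.0]
wrist_force: [0.3, 0.8, -0.6]
opening: 87.2
```

Emit:
jog_arm --commands '[0,0,0,0,8.7,0,0,0,0,8.7,0,0,0,0,8.7,0,0,0,0,8.7,0,0,0,0,8.7]'

```text
time_s: 26.53
ee_pos: [480.5, -347.3, 169.1]
tcp_rot: [1.0, -0.02, 0.0, 0.0]
wrist_force: [-1.0, -1.0, 0.7]
opening: 87.1
```

Run:
```python
from h import *
snap('scene','s11.png',(150,90,320,217))
go(479.5,-352.5,82,-2.6)
```

```text
t=26.58 pos=[ 480.4 -347.5  169. ] yaw=-2.27 tilt=0.02 F=[-0.1 -0.1 -0.2] open=86.9 q7=-1.19
  SHIFT [-0.08  0.5   8.7 ] turn 0.3
```

View pics/s11.png

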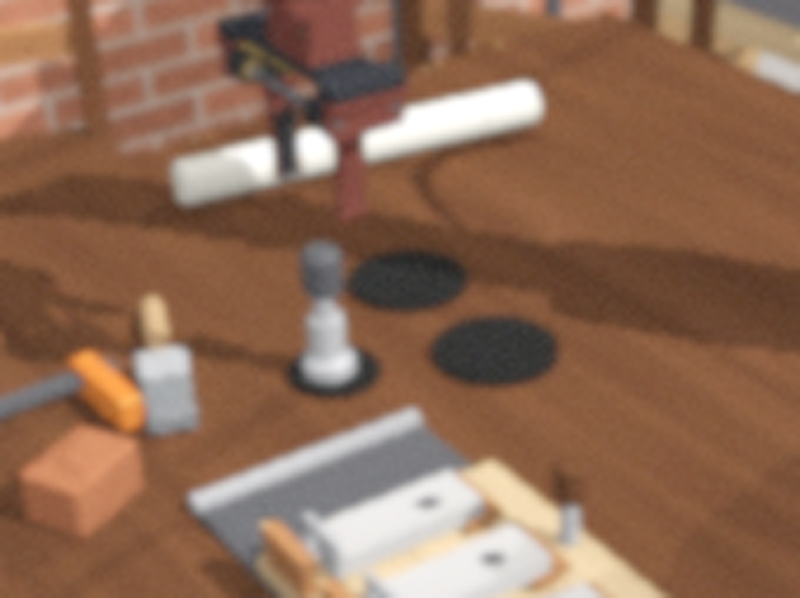

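The open fingers, near (320,190), are centred above the cap at (322,270). I descend and grip it.

Emit:
jog_arm --commands '[-0.1,0.5,0,0.3,8.7,-0.1,0.5,2.5,0.3,8.7,-0.1,0.5,5,0.3,8.7,-0.1,0.5,7.5,0.3,8.7,-0.1,0.5,8.5,0.3,8.7]'

```text
time_s: 27.0
ee_pos: [477.1, -352.5, 80.7]
tcp_rot: [1.0, -0.023, -0.002, -0.001]
wrist_force: [0.3, 1.1, -0.5]
opening: 86.7
```

Emit:
jog_arm --commands '[0,0,0,0,8.7,0,0,0,0,7,0,0,0,0,6,0,0,0,0,4.8,0,0,0,0,4.2]'

```text
time_s: 27.42
ee_pos: [479.8, -353.6, 85.0]
tcp_rot: [1.0, -0.023, 0.001, 0.001]
wrist_force: [0.2, -0.8, 0.1]
opening: 63.9
```

Emit:
jog_arm --commands '[0,0,0,0,3.8,0,0,0,0,3.6,0,0,0,0,3,0,0,0,0,2.5,0,0,0,0,2.5]'

```text
time_s: 27.83
ee_pos: [479.1, -352.8, 83.7]
tcp_rot: [1.0, -0.023, 0.0, -0.0]
wrist_force: [0.1, 0.2, 1.0]
opening: 34.0
```

Run:
```python
from h import *
snap('scene','s12.png',(180,110,280,185))
for i in range(3): go(479.5,-352.5,82,-2.6);manip.grab_frame('top')
```

```text
t=27.88 pos=[ 479.1 -352.8   83.7] yaw=-2.61 tilt=0.01 F=[ 0.2 -0.5 -0.1] open=33.8 q7=-1.22
  SHIFT [ 0.04 -0.04  0.17] turn -0.0
t=27.93 pos=[ 479.1 -352.9   83.7] yaw=-2.62 tilt=0.01 F=[-1.3  1.2  1.7] open=33.8 q7=-1.22
  SHIFT [ 0.04 -0.04  0.17] turn -0.0
t=27.98 pos=[ 479.1 -352.9   83.7] yaw=-2.61 tilt=0.01 F=[-0.9  0.1  1.3] open=33.4 q7=-1.22
  SHIFT [ 0.03 -0.04  0.17] turn -0.0
```

View pics/s12.png

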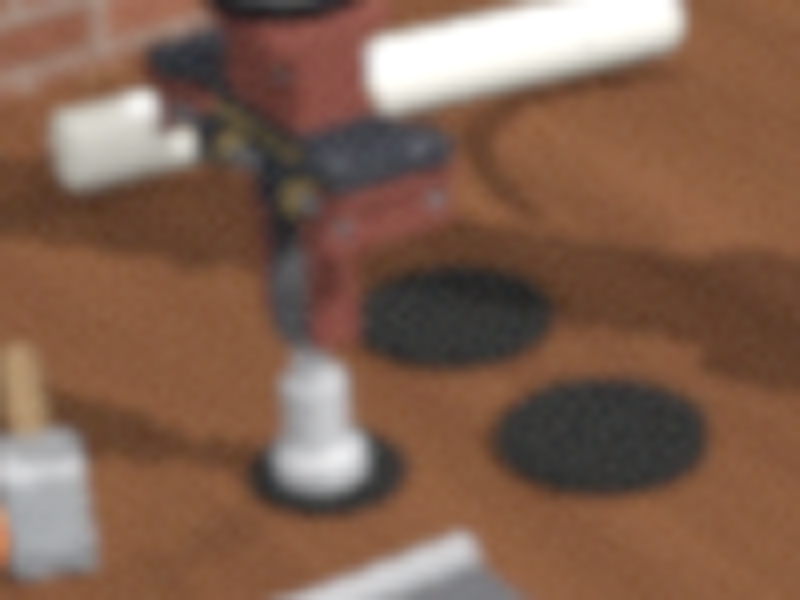

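Gripped at 33.8 mm, with the TCP 79.7 mm above the foot. I lift the punch and carry it to hole 3 first, the nearest.

Emit:
jog_arm --commands '[0,0,-1,0,2.5,0,0,-3,0,2.5,0,0,-6,0,2.5,1,-2.5,-7.5,0,2.5,2,-6,-8,0,2.5]'

```text
time_s: 28.45
ee_pos: [501.8, -298.6, 166.8]
tcp_rot: [1.0, -0.027, 0.002, 0.002]
wrist_force: [1.3, -0.4, -4.5]
opening: 33.4
```

Emit:
jog_arm --commands '[1,-3.5,0,0,2.5,2,-7,0,0,2.5,3,-10.5,0,0,2.5,3.8,-13.5,0,0,2.5,4.1,-15.5,0,0,2.5]'

```text
time_s: 28.87
ee_pos: [550.6, -136.7, 163.8]
tcp_rot: [1.0, -0.021, 0.0, -0.001]
wrist_force: [-0.2, 0.2, -4.8]
opening: 33.6
```

Emit:
jog_arm --commands '[0,0,0,0,2.5,0,0,0,0,2.5,0,0,0,0,2.5,0,0,0,0,2.5,0,0,0,0,2.5]'

```text
time_s: 29.28
ee_pos: [549.2, -142.7, 163.5]
tcp_rot: [1.0, -0.024, -0.0, 0.0]
wrist_force: [-0.2, -0.7, -5.2]
opening: 33.4
```

Run:
```python
from h import *
im,d=snap('scene','s13.png',(180,130,300,220));snap('top','t13.png',(200,140,400,290))
go(550,-117.7,115,-2.6)
```

```text
t=29.38 pos=[ 549.5 -142.2  163.6] yaw=-2.73 tilt=0.02 F=[ 0.3 -0.  -4. ] open=33.3 q7=-1.60
  SHIFT [-0.06 -2.45  4.86] turn -0.1
```

View pics/s13.png

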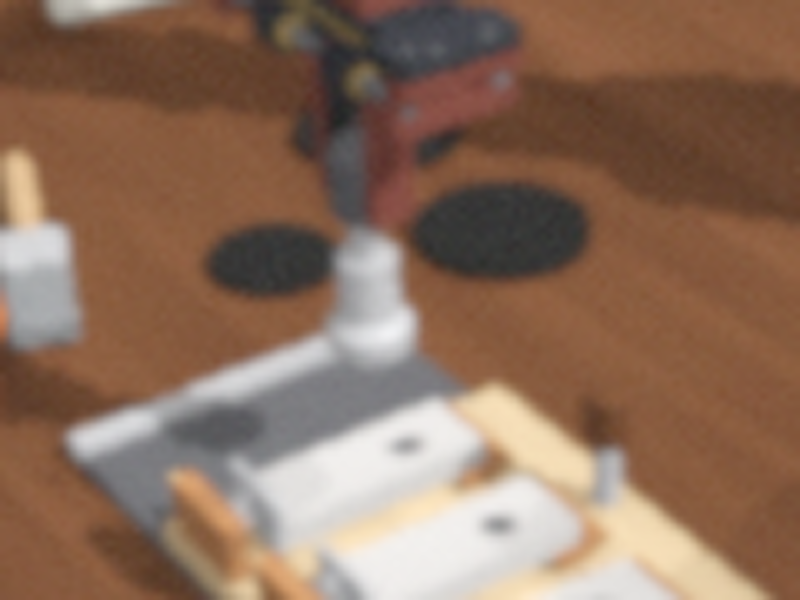

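View pics/t13.png

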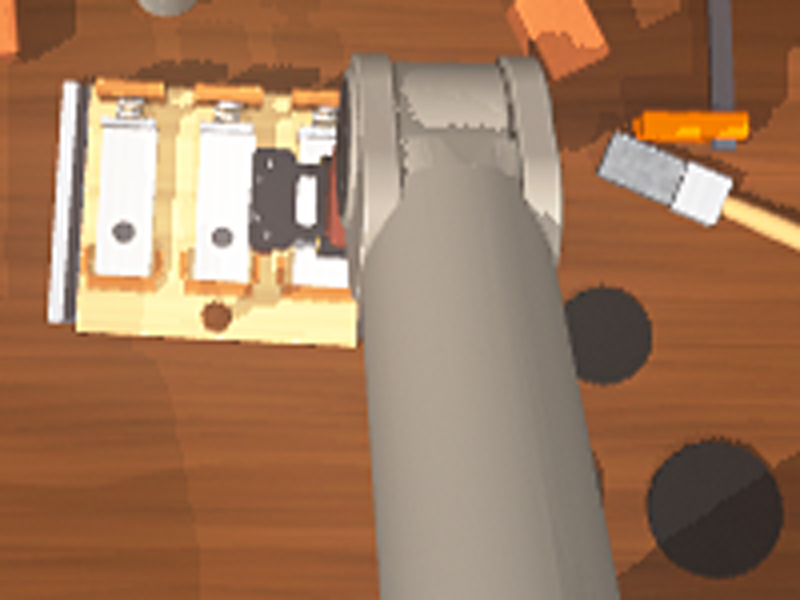

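Run:
```python
from h import *
from scipy.optimize import least_squares
im,d=manip.grab_frame('scene');P=cloud('scene',d);hsv=cv2.cvtColor(im,cv2.COLOR_RGB2HSV)
k=(P[...,2]>100)&(P[...,2]<134)&(abs(P[...,0]-550)<45)&(abs(P[...,1]+142)<45)
q=P[k];print(len(q))
f=lambda c:np.hypot(q[:,0]-c[0],q[:,1]-c[1])-15
r=least_squares(f,[550,-142],loss='soft_l1',f_scale=2);print('sleeve axis',r.x,manip.get_obs()['ee_pos'])
im,d=manip.grab_frame('top');g=cv2.cvtColor(im,cv2.COLOR_RGB2GRAY)
m=(g<75).astype(np.uint8);m[:210]=0;m[240:]=0;m[:,:344]=0;m[:,365:]=0
c=max(cv2.findContours(m,0,cv2.CHAIN_APPROX_NONE)[0],key=cv2.contourArea)[:,0];c=c[c[:,0]>344]
Q=ray('top',c,4)[:,:2]
r=least_squares(lambda c:np.hypot(*(Q-c[:2]).T)-c[2],[477,-352,40],loss='soft_l1',f_scale=1.5);print('pad',r.x)
go(550,-117.7,115,-2.6)
```

```text
90
sleeve axis [ 549.6719412  -142.29855649] [ 549.5765814  -141.93988281  163.58966598]
pad [ 477.46657047 -352.63710226   38.49045342]
t=29.48 pos=[ 549.6 -141.7  163.6] yaw=-2.69 tilt=0.01 F=[-0.1  0.3 -4.8] open=33.5 q7=-1.60
  SHIFT [-0.08 -2.4   4.86] turn -0.1
```

The punch axis matches the TCP to within 0.5 mm. The pad centre is at (477.5,-352.7). I move over hole 3 and set the punch down.

Emit:
jog_arm --commands '[0,-1.5,0,0,2.5,0,-2.4,0,0,2.5,0,-2.4,0,0,2.5,0,-2.4,0,0,2.5,0,-2.4,0,0,2.5]'

```text
time_s: 29.9
ee_pos: [550.9, -117.6, 163.7]
tcp_rot: [1.0, -0.023, -0.0, 0.0]
wrist_force: [-0.1, 0.6, -4.5]
opening: 33.2
```

Run:
```python
from h import *
go(550,-117.7,115,-2.6)
```

```text
t=29.90 pos=[ 550.9 -117.6  163.7] yaw=-2.63 tilt=0.03 F=[-0.1  0.6 -4.5] open=33.2 q7=-1.65
  SHIFT [-0.09  0.01  4.87] turn -0.0
```

Emit:
jog_arm --commands '[-0.1,0,1.5,0,2.5,-0.1,0,3.2,0,2.5,-0.1,0,4.2,0,2.5,-0.1,0,4.7,0,2.5,-0.1,0,4.7,0,2.5]'

```text
time_s: 30.32
ee_pos: [549.0, -117.4, 115.4]
tcp_rot: [1.0, -0.023, -0.001, -0.0]
wrist_force: [0.1, -0.4, -3.4]
opening: 33.2
```

Emit:
jog_arm --commands '[0,0,0,0,2.5,0,0,0,0,2.5,0,0,0.2,0,2.5,0,0,0.3,0,2.5,0,0,0.3,0,2.5]'

```text
time_s: 30.73
ee_pos: [550.3, -117.1, 114.0]
tcp_rot: [1.0, -0.023, 0.0, 0.0]
wrist_force: [0.7, -0.5, -3.3]
opening: 33.4
```

Run:
```python
from h import *
im,d=snap('scene','s14.png',(190,130,290,205))
go(550,-117.7,113.7,-2.6)
```

```text
t=30.78 pos=[ 550.2 -117.1  114. ] yaw=-2.63 tilt=0.04 F=[-0.4  0.9 -3.7] open=33.2 q7=-1.68
  SHIFT [-0.02  0.06  0.03] turn -0.0
```

View pics/s14.png

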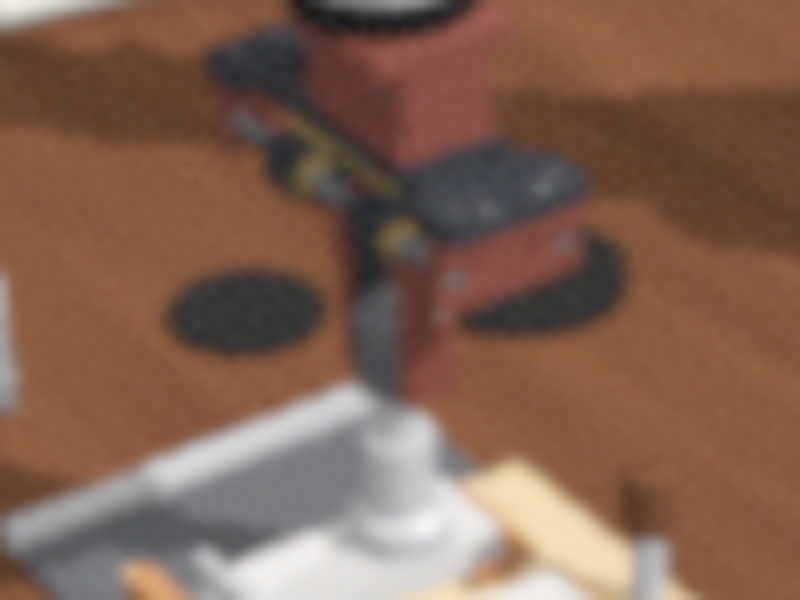

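The foot stands over the hole, at (400,525). Now I press in steps.

Emit:
jog_arm --commands '[0,0,0.2,0,2.5,0,0,0.4,0,2.5,0,0,0.6,0,2.5,0,0,0.6,0,2.5,0,0,0.6,0,2.5]'

```text
time_s: 31.2
ee_pos: [550.7, -117.0, 108.6]
tcp_rot: [1.0, -0.023, 0.001, 0.0]
wrist_force: [-1.0, 0.2, 5.9]
opening: 33.4
```

Emit:
jog_arm --commands '[0,0,0.2,0,2.5,0,0,0.4,0,2.5,0,0,0.5,0,2.5,0,0,0.5,0,2.5,0,0,0.5,0,2.5]'

```text
time_s: 31.62
ee_pos: [550.8, -117.0, 104.0]
tcp_rot: [1.0, -0.023, 0.001, 0.0]
wrist_force: [-4.1, 0.2, 10.1]
opening: 33.7
```

Emit:
jog_arm --commands '[0,0,0.1,0,2.5,0,0,0.2,0,2.5,0,0,0.2,0,2.5,0,0,0.2,0,2.5,0,0,0.2,0,2.5]'

```text
time_s: 32.03
ee_pos: [550.7, -117.0, 101.6]
tcp_rot: [1.0, -0.023, 0.001, 0.0]
wrist_force: [-1.7, 0.6, 6.2]
opening: 33.0
```

The force fell from 10 N to 6 N at 101.6 mm, which is the snap. I press on to make sure of full depth.

Emit:
jog_arm --commands '[0,0,0.2,0,2.5,0,0,0.4,0,2.5,0,0,0.5,0,2.5,0,0,0.5,0,2.5,0,0,0.5,0,2.5]'

```text
time_s: 32.45
ee_pos: [550.8, -117.0, 96.9]
tcp_rot: [1.0, -0.023, 0.001, 0.0]
wrist_force: [-2.4, 0.6, 10.3]
opening: 33.6
```

Emit:
jog_arm --commands '[0,0,0.1,0,2.5,0,0,0.2,0,2.5,0,0,0.2,0,2.5,0,0,0.2,0,2.5,0,0,0.2,0,2.5]'

```text
time_s: 32.87
ee_pos: [550.9, -117.0, 95.2]
tcp_rot: [1.0, -0.023, 0.001, 0.0]
wrist_force: [-3.0, 1.0, 10.8]
opening: 33.3
```

Before the next move: at 11.5 mm of cap travel, less 8 mm of striker travel, the expected force is 6 N. I read 6.2 N, so the striker was fully down. Up and on to hole 2.

Emit:
jog_arm --commands '[0,0,-1,0,2.5,0,0,-1.85,0,2.5,0,0,-1.85,0,2.5,0,0,-3.5,0,2.5,0,0,-5,0,2.5]'

```text
time_s: 33.28
ee_pos: [548.3, -117.0, 142.4]
tcp_rot: [1.0, -0.023, -0.002, -0.0]
wrist_force: [0.0, -0.4, -4.1]
opening: 33.4
```

Emit:
jog_arm --commands '[0,-2,0,0,2.5,0,-4.5,0,0,2.5,0,-7,0,0,2.5,0,-8,0,0,2.5,0,-8,0,0,2.5]'

```text
time_s: 33.7
ee_pos: [553.0, -33.6, 142.7]
tcp_rot: [1.0, -0.02, -0.001, -0.001]
wrist_force: [0.3, -0.7, -4.6]
opening: 33.5
```

Emit:
jog_arm --commands '[0,0,0,0,2.5,0,0,0,0,2.5,0,0,0,0,2.5,0,0,0,0,2.5,0,0,0,0,2.5]'

```text
time_s: 34.12
ee_pos: [553.5, -38.2, 143.5]
tcp_rot: [1.0, -0.024, -0.0, 0.0]
wrist_force: [-0.3, -0.0, -3.4]
opening: 33.7
```

```bash
cat >> h.py <<'E'
def axis(x,y,z0,z1,r=15):
    from scipy.optimize import least_squares
    im,d=manip.grab_frame('scene');P=cloud('scene',d)
    k=(P[...,2]>z0)&(P[...,2]<z1)&(abs(P[...,0]-x)<40)&(abs(P[...,1]-y)<32);q=P[k]
    s=least_squares(lambda c:np.hypot(q[:,0]-c[0],q[:,1]-c[1])-r,[x,y],loss='soft_l1',f_scale=2).x
    print('axis',s.round(1),len(q))
E
python3 - <<'E'
from h import *
o,p,R=st();axis(p[0],p[1],p[2]-63,p[2]-30);go(554.2,-36.5,114.5,-2.6)
im,d=manip.grab_frame('top');np.savez('/tmp/t15.npz',im=im,d=d)
snap('scene','s15.png',(190,130,320,227))
E
```

```text
axis [553.4 -38. ] 89
t=34.17 pos=[553.5 -37.9 143.6] yaw=-2.69 tilt=0.01 F=[-0.7  0.1 -4.4] open=33.2 q7=-1.81
  SHIFT [ 0.06 -0.15  2.91] turn -0.1
```

View pics/s15.png

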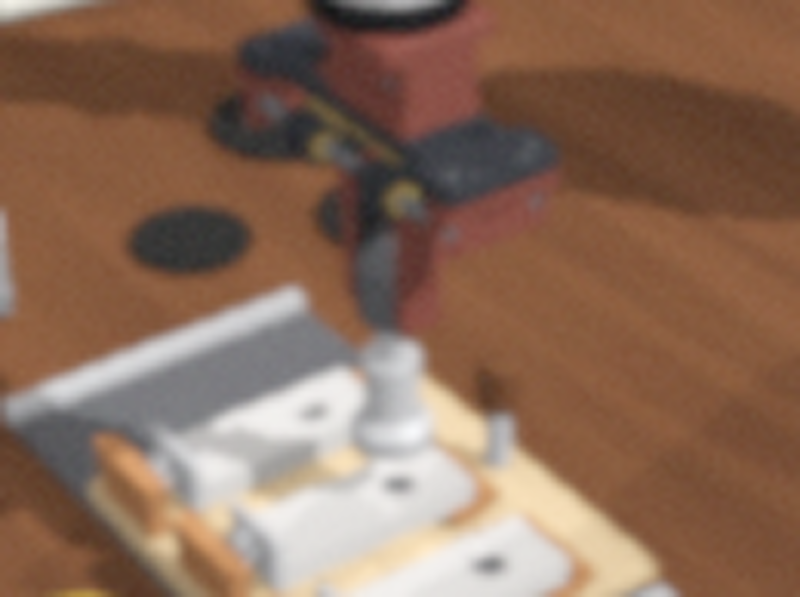

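The punch hangs upright next to hole 2 and the shuttle has not moved. I position and lower it.

Emit:
jog_arm --commands '[0.05,-0.15,0,0,2.5,0.05,-0.15,1,0,2.5,0.05,-0.15,2.2,0,2.5,0.05,-0.15,2.8,0,2.5,0.05,-0.15,2.8,0,2.5]'

```text
time_s: 34.68
ee_pos: [553.3, -35.6, 114.0]
tcp_rot: [1.0, -0.023, -0.001, -0.0]
wrist_force: [-0.0, -1.8, -3.1]
opening: 33.5
```

Emit:
jog_arm --commands '[0,0,0,0,2.5,0,0,0,0,2.5,0,0,0,0,2.5,0,0,0,0,2.5,0,0,0,0,2.5]'

```text
time_s: 35.1
ee_pos: [554.2, -35.7, 115.8]
tcp_rot: [1.0, -0.023, 0.0, 0.0]
wrist_force: [0.7, -0.9, -4.5]
opening: 33.4
```

Run:
```python
from h import *
o,p,R=st();axis(p[0],p[1],p[2]-63,p[2]-30);go(554.2,-36.5,114,-2.6)
```

```text
axis [554.  -35.9] 80
t=35.15 pos=[554.2 -35.7 115.8] yaw=-2.63 tilt=0.01 F=[ 0.9 -0.1 -3.3] open=33.6 q7=-1.83
  SHIFT [0.   0.08 0.18] turn -0.0
```

Emit:
jog_arm --commands '[0,0.1,0.2,0,2.5,0,0.1,0.4,0,2.5,0,0.1,0.8,0,2.5,0,0.1,0.8,0,2.5,0,0.1,0.8,0,2.5]'

```text
time_s: 35.57
ee_pos: [554.8, -36.5, 108.5]
tcp_rot: [1.0, -0.023, 0.001, 0.0]
wrist_force: [-1.8, 0.8, 7.8]
opening: 33.2
```

Emit:
jog_arm --commands '[0,0,0.2,0,2.5,0,0,0.4,0,2.5,0,0,0.5,0,2.5,0,0,0.5,0,2.5,0,0,0.5,0,2.5]'

```text
time_s: 35.98
ee_pos: [555.0, -36.5, 104.0]
tcp_rot: [1.0, -0.023, 0.001, 0.0]
wrist_force: [-3.4, 0.0, 9.3]
opening: 33.4
```

Emit:
jog_arm --commands '[0,0,0.1,0,2.5,0,0,0.2,0,2.5,0,0,0.2,0,2.5,0,0,0.2,0,2.5,0,0,0.2,0,2.5]'

```text
time_s: 36.4
ee_pos: [554.8, -36.5, 101.5]
tcp_rot: [1.0, -0.023, 0.001, 0.0]
wrist_force: [-2.0, 1.4, 6.1]
opening: 33.6
```

Snap again, 9.3 N to 6.1 N. I press further, then lift and go to hole 1.

Emit:
jog_arm --commands '[0,0,0.2,0,2.5,0,0,0.4,0,2.5,0,0,0.6,0,2.5,0,0,0.6,0,2.5,0,0,0.6,0,2.5]'

```text
time_s: 36.82
ee_pos: [555.0, -36.5, 96.0]
tcp_rot: [1.0, -0.023, 0.001, 0.0]
wrist_force: [-3.2, 0.0, 10.5]
opening: 33.7
```

Emit:
jog_arm --commands '[0,0,-1,0,2.5,0,0,-1.75,0,2.5,0,0,-1.75,0,2.5,0,0,-3.5,0,2.5,0,0,-5,0,2.5]'

```text
time_s: 37.23
ee_pos: [552.7, -36.9, 143.6]
tcp_rot: [1.0, -0.023, -0.002, 0.0]
wrist_force: [1.1, -1.0, -4.7]
opening: 33.4
```

Emit:
jog_arm --commands '[0,-2,0,0,2.5,0,-4.5,0,0,2.5,0,-7,0,0,2.5,0,-8,0,0,2.5,0,-8,0,0,2.5]'

```text
time_s: 37.65
ee_pos: [557.0, 46.7, 143.8]
tcp_rot: [1.0, -0.02, -0.001, -0.001]
wrist_force: [0.0, 0.3, -5.8]
opening: 33.4
```

Emit:
jog_arm --commands '[0,0,0,0,2.5,0,0,0,0,2.5,0,0,0,0,2.5,0,0,0,0,2.5,0,0,0,0,2.5]'

```text
time_s: 38.07
ee_pos: [557.8, 42.2, 144.5]
tcp_rot: [1.0, -0.024, -0.0, 0.0]
wrist_force: [0.0, -0.9, -4.5]
opening: 33.5
```

Run:
```python
from h import *
o,p,R=st();axis(p[0],p[1],p[2]-63,p[2]-30);go(557.4,43.9,115.5,-2.6)
snap('scene','s16.png',(190,140,320,237))
```

```text
axis [557.7  42. ] 94
t=38.12 pos=[557.8  42.4 144.6] yaw=-2.69 tilt=0.02 F=[-0.4 -0.2 -4.3] open=33.3 q7=-1.97
  SHIFT [-0.05 -0.14  2.91] turn -0.1
```

View pics/s16.png

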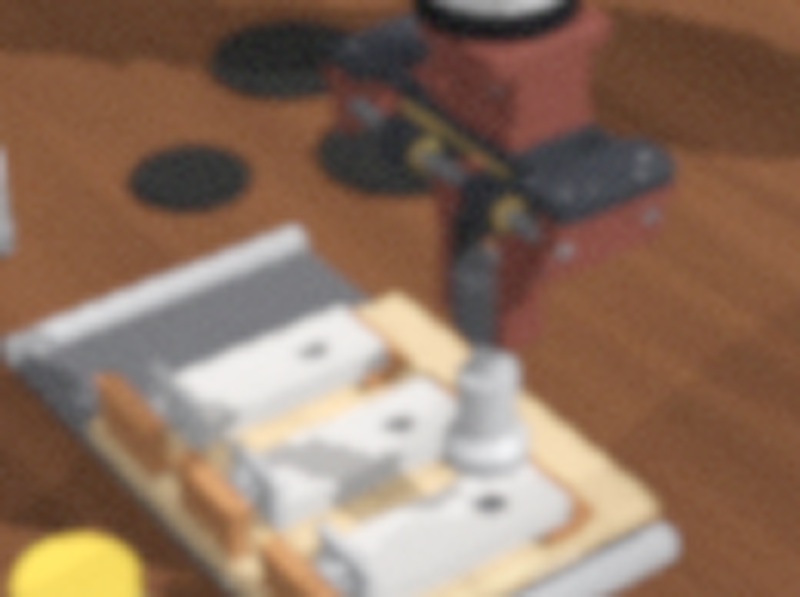

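The punch is upright beside hole 1, which is at (490,503). I use the same steps as before.

Emit:
jog_arm --commands '[-0.05,-0.1,0,0,2.5,-0.05,-0.1,1,0,2.5,-0.05,-0.1,2.2,0,2.5,-0.05,-0.1,2.8,0,2.5,-0.05,-0.1,2.8,0,2.5]'

```text
time_s: 38.58
ee_pos: [556.0, 44.2, 114.5]
tcp_rot: [1.0, -0.023, -0.002, 0.0]
wrist_force: [0.5, -0.5, -4.1]
opening: 33.6
```

Emit:
jog_arm --commands '[0,0,0,0,2.5,0,0,0,0,2.5,0,0,0,0,2.5,0,0,0,0,2.5,0,0,0,0,2.5]'

```text
time_s: 39.0
ee_pos: [557.5, 44.3, 116.9]
tcp_rot: [1.0, -0.023, 0.0, -0.0]
wrist_force: [0.4, 0.2, -4.2]
opening: 33.4
```

Run:
```python
from h import *
o,p,R=st();axis(p[0],p[1],p[2]-63,p[2]-30);go(557.4,43.9,114,-2.6)
```

```text
axis [557.6  44.3] 84
t=39.05 pos=[557.4  44.3 116.9] yaw=-2.62 tilt=0.02 F=[-1.6  0.  -4.1] open=33.5 q7=-1.99
  SHIFT [-0.    0.04  0.29] turn -0.0
```

Emit:
jog_arm --commands '[0,0,0.2,0,2.5,0,0,0.5,0,2.5,0,0,0.9,0,2.5,0,0,0.9,0,2.5,0,0,0.9,0,2.5]'

```text
time_s: 39.47
ee_pos: [558.1, 44.4, 108.5]
tcp_rot: [1.0, -0.023, 0.001, 0.0]
wrist_force: [-3.0, -0.4, 6.3]
opening: 33.7
```

Emit:
jog_arm --commands '[0,0,0.2,0,2.5,0,0,0.4,0,2.5,0,0,0.5,0,2.5,0,0,0.5,0,2.5,0,0,0.5,0,2.5]'

```text
time_s: 39.88
ee_pos: [558.2, 44.5, 104.0]
tcp_rot: [1.0, -0.023, 0.001, 0.0]
wrist_force: [-3.2, -0.8, 10.2]
opening: 33.5
```

Emit:
jog_arm --commands '[0,0,0.1,0,2.5,0,0,0.2,0,2.5,0,0,0.2,0,2.5,0,0,0.2,0,2.5,0,0,0.2,0,2.5]'

```text
time_s: 40.3
ee_pos: [558.1, 44.4, 101.6]
tcp_rot: [1.0, -0.023, 0.001, 0.0]
wrist_force: [-1.8, 0.5, 5.4]
opening: 33.4
```

Snapped, 10.2 N to 5.4 N. I press through, lift, and carry the punch back to the pad.

Emit:
jog_arm --commands '[0,0,0.2,0,2.5,0,0,0.4,0,2.5,0,0,0.6,0,2.5,0,0,0.6,0,2.5,0,0,0.6,0,2.5]'

```text
time_s: 40.72
ee_pos: [558.3, 44.5, 96.0]
tcp_rot: [1.0, -0.023, 0.001, 0.0]
wrist_force: [-3.4, -0.6, 10.4]
opening: 33.3
```

Emit:
jog_arm --commands '[0,0,-1,0,2.5,0,0,-1.75,0,2.5,0,0,-1.75,0,2.5,0,0,-4,0,2.5,0,0,-7,0,2.5]'

```text
time_s: 41.13
ee_pos: [554.4, 43.7, 161.8]
tcp_rot: [1.0, -0.023, -0.004, 0.0]
wrist_force: [0.5, -0.5, -3.9]
opening: 33.5
```

Emit:
jog_arm --commands '[0,3.5,0,0,2.5,0,7.5,0,0,2.5,0,11.5,0,0,2.5,-0.5,15.5,0,0,2.5,-1,19.5,0,0,2.5]'

```text
time_s: 41.55
ee_pos: [537.2, -151.8, 163.5]
tcp_rot: [1.0, -0.023, -0.001, -0.0]
wrist_force: [1.0, -0.9, -4.0]
opening: 33.6
```

Emit:
jog_arm --commands '[-1,3.5,0,0,2.5,-2,7,0,0,2.5,-3,10.5,0,0,2.5,-4,14,0,0,2.5,-5,17.5,0,0,2.5]'

```text
time_s: 41.97
ee_pos: [478.7, -323.9, 163.3]
tcp_rot: [1.0, -0.023, -0.001, -0.0]
wrist_force: [0.7, -0.1, -4.7]
opening: 33.4
```

Emit:
jog_arm --commands '[0,1,0,0,2.5,0,1,0,0,2.5,0,1,0,0,2.5,0,1,0,0,2.5,0,1,0,0,2.5]'

```text
time_s: 42.38
ee_pos: [480.5, -330.5, 164.2]
tcp_rot: [1.0, -0.022, -0.0, -0.001]
wrist_force: [-0.3, 0.1, -3.7]
opening: 33.4
```

Run:
```python
from h import *
o,p,R=st();axis(p[0],p[1],p[2]-63,p[2]-30);go(477.7,-352.8,100,-2.6)
im,d=snap('top','t17.png',(210,150,330,240))
```

```text
axis [ 480.1 -329.7] 70
t=42.43 pos=[ 480.6 -330.7  164.3] yaw=-2.47 tilt=0.05 F=[-0.  -0.4 -4.7] open=33.4 q7=-1.22
  SHIFT [-0.19  2.22  6.43] turn 0.1
```

View pics/t17.png

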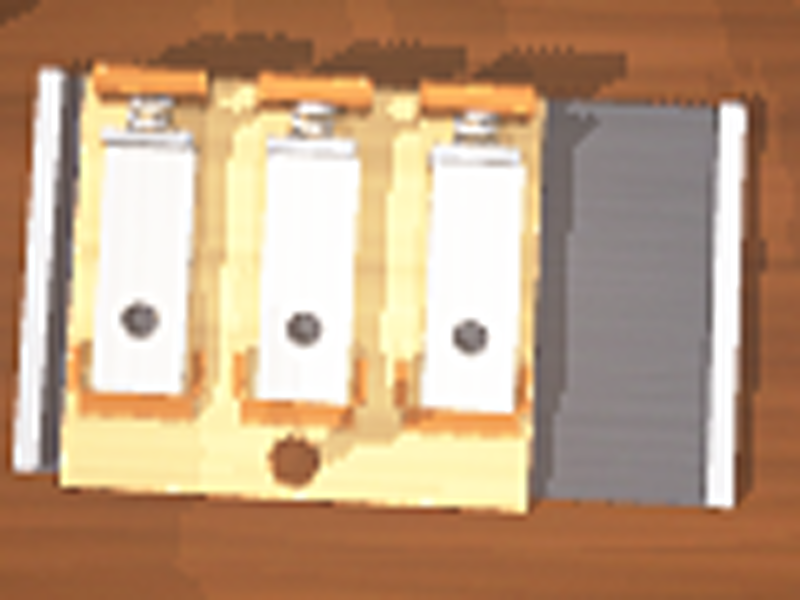

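All blanks are still seated, with holes at (140,320), (303,328) and (470,336). Now I return the punch to its pad.

Emit:
jog_arm --commands '[-0.2,1.2,0,0,2.5,-0.2,2.2,0,0,2.5,-0.2,2.2,2,0,2.5,-0.2,2.2,4.5,0,2.5,-0.2,2.2,6,0,2.5]'

```text
time_s: 42.9
ee_pos: [475.8, -355.9, 102.9]
tcp_rot: [1.0, -0.024, -0.001, 0.0]
wrist_force: [-0.7, 0.5, -4.9]
opening: 33.0
```

Emit:
jog_arm --commands '[0,0,0,0,2.5,0,0,0,0,2.5,0,0,0,0,2.5,0,0,0,0,2.5,0,0,0,0,2.5]'

```text
time_s: 43.32
ee_pos: [477.7, -355.2, 106.0]
tcp_rot: [1.0, -0.023, 0.001, 0.001]
wrist_force: [0.3, -0.5, -3.6]
opening: 33.8
```

Run:
```python
from h import *
o,p,R=st();axis(p[0],p[1],p[2]-63,p[2]-30);go(477.7,-352.8,83.7,-2.6)
```

```text
axis [ 476.9 -354.4] 62
t=43.37 pos=[ 477.6 -355.   105.8] yaw=-2.63 tilt=0.12 F=[-0.6  0.7 -3.1] open=33.5 q7=-1.20
  SHIFT [-0.   -0.22  2.21] turn -0.0
```

Emit:
jog_arm --commands '[0,-0.2,0.6,0,2.5,0,-0.2,1.2,0,2.5,0,-0.2,1.7,0,2.5,0,-0.2,1.9,0,2.5,0,-0.2,1.9,0,2.5]'

```text
time_s: 43.78
ee_pos: [476.4, -352.1, 84.6]
tcp_rot: [1.0, -0.023, -0.001, -0.0]
wrist_force: [0.7, -0.0, -4.2]
opening: 33.8
```

Emit:
jog_arm --commands '[0,0,0,0,2.5,0,0,0,0,2.5,0,0,0,0,2.5,0,0,0,0,2.5,0,0,0,0,2.5]'

```text
time_s: 44.2
ee_pos: [477.2, -352.6, 85.8]
tcp_rot: [1.0, -0.023, 0.0, 0.0]
wrist_force: [0.2, -0.0, -5.4]
opening: 33.2
```

Run:
```python
from h import *
go(477.7,-352.8,83.7,-2.6)
```

```text
t=44.20 pos=[ 477.2 -352.6   85.8] yaw=-2.62 tilt=0.02 F=[ 0.2 -0.  -5.4] open=33.2 q7=-1.21
  SHIFT [0.05 0.02 0.21] turn -0.0
```

Emit:
jog_arm --commands '[0,0,0.1,0,2.5,0,0,0.2,0,2.5,0,0,0.25,0,2.5,0,0,0.25,0,2.5,0,0,0.25,0,2.5]'

```text
time_s: 44.62
ee_pos: [477.4, -352.5, 83.8]
tcp_rot: [1.0, -0.023, 0.0, 0.0]
wrist_force: [-1.0, 0.5, 3.0]
opening: 33.5
```

Run:
```python
from h import *
for i in range(4): go(477.7,-352.8,83.7,-2.6);manip.grab_frame('top')
```

```text
t=44.62 pos=[ 477.4 -352.5   83.8] yaw=-2.62 tilt=0.05 F=[-1.   0.5  3. ] open=33.5 q7=-1.21
  SHIFT [0.03 0.02 0.01] turn -0.0
t=44.67 pos=[ 477.4 -352.5   83.7] yaw=-2.62 tilt=0.04 F=[-0.9  0.5  2.6] open=33.6 q7=-1.21
  SHIFT [ 0.03  0.02 -0.  ] turn -0.0
t=44.72 pos=[ 477.4 -352.6   83.6] yaw=-2.62 tilt=0.04 F=[-0.7  2.   1.9] open=33.3 q7=-1.21
  SHIFT [ 0.03  0.02 -0.01] turn -0.0
t=44.77 pos=[ 477.4 -352.5   83.6] yaw=-2.62 tilt=0.04 F=[-0.1  1.4  2.7] open=33.8 q7=-1.21
  SHIFT [ 0.03  0.02 -0.01] turn -0.0
```

The punch stands on the pad, pressed with about 2.5 N. I release it and rise straight up.

Emit:
jog_arm --commands '[0,0,0,0,3.8,0,0,0,0,4.5,0,0,0,0,6,0,0,0,0,8.7,0,0,0,0,8.7]'

```text
time_s: 45.23
ee_pos: [477.0, -352.6, 83.0]
tcp_rot: [1.0, -0.023, 0.0, 0.0]
wrist_force: [-0.0, 0.8, 0.2]
opening: 61.0
```

Emit:
jog_arm --commands '[0,0,0,0,8.7,0,0,0,0,8.7,0,0,-2,0,8.7,0,0,-5,0,8.7,0,0,-9,0,8.7]'

```text
time_s: 45.65
ee_pos: [475.3, -351.4, 171.6]
tcp_rot: [1.0, -0.023, -0.002, -0.002]
wrist_force: [0.7, -0.6, -0.5]
opening: 86.8
```

Emit:
jog_arm --commands '[0,-3,-1,0,8,-1,-6.5,-1,0,6,-2,-10,-1,0,5,-2,-13,-1,0,4,-2,-15,-1,0,4]'

```text
time_s: 46.07
ee_pos: [463.5, -198.6, 183.4]
tcp_rot: [1.0, -0.022, 0.0, -0.0]
wrist_force: [0.6, -0.0, -0.1]
opening: 56.8
```

Run:
```python
from h import *
axis(477.5,-352.7,18,54);axis(477.5,-352.7,82,116,17)
im,d=snap('scene','s18.png',(160,110,330,237));im,d=snap('top','t18.png',(200,140,400,290));np.savez('/tmp/t18.npz',im=im,d=d)
P=cloud('top',d)
k=(P[...,2]>70)&(abs(P[...,0]-487)<25)&(abs(P[...,1]+33)<25);print('knob',P[k].mean(0),k.sum())
go(480,100,170,-2.6)
```

```text
axis [ 477.4 -351.5] 74
axis [ 476.5 -352.3] 71
knob [486.27892838 -32.90888236  86.75275308] 45
t=46.27 pos=[ 464.1 -201.9  183.3] yaw=-2.58 tilt=0.04 F=[-0.2  0.2 -0.5] open=41.9 q7=-1.42
  SHIFT [  0.23 -30.24   1.32] turn 0.0
```

View pics/s18.png

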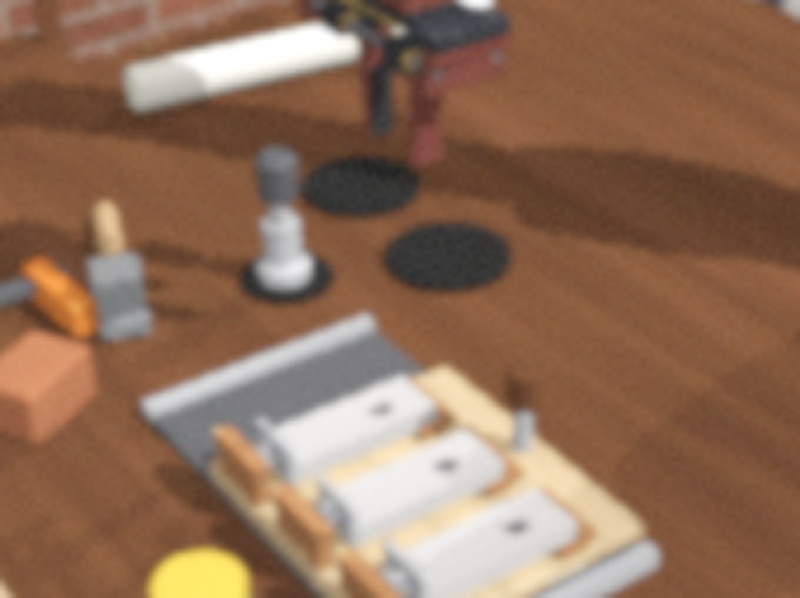

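View pics/t18.png

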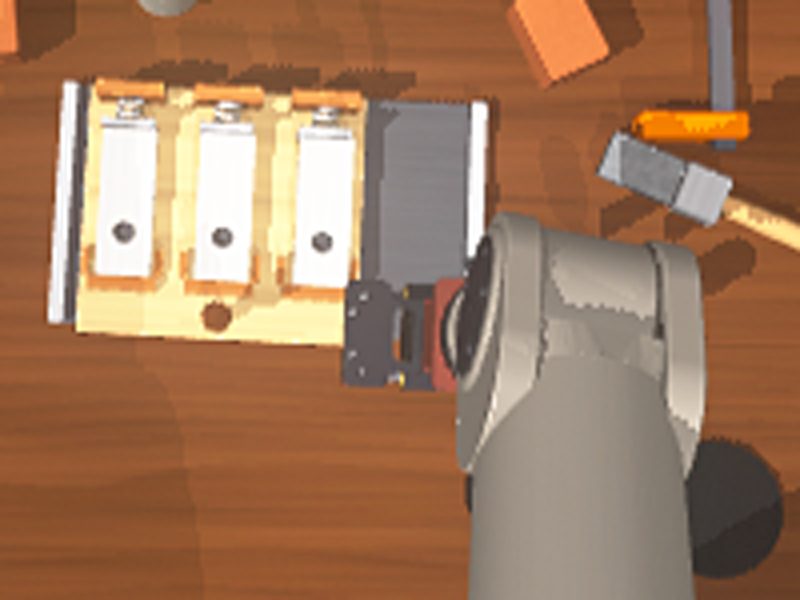

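The punch stands upright at about (477,-352), within 2 mm of the pad centre. Last is the shuttle: I straddle the knob at (486,-33) and pull it to the right.

Emit:
jog_arm --commands '[0.5,-3.5,0,0,6,1,-7.5,0,0,7,1.2,-11.5,1,0,7,1.4,-15,3,0,7,1.5,-16.9,5,0,7]'

```text
time_s: 46.68
ee_pos: [488.3, -30.9, 133.4]
tcp_rot: [1.0, -0.022, 0.002, -0.001]
wrist_force: [0.3, 0.3, -0.6]
opening: 69.3
```

Emit:
jog_arm --commands '[0,0,0,0,7,0,0,0,0,7,0,0,0,0,7,0,0,0,0,7,0,0,0,0,7]'

```text
time_s: 47.1
ee_pos: [487.3, -35.5, 133.9]
tcp_rot: [1.0, -0.025, 0.001, 0.0]
wrist_force: [0.3, -0.6, -0.4]
opening: 70.3
```

Run:
```python
from h import *
snap('scene','s19.png',(200,120,330,217))
go(486.5,-33,62,-2.6)
```

```text
t=47.15 pos=[487.2 -35.2 133.8] yaw=-2.78 tilt=0.08 F=[-0.4 -0.7 -0.2] open=70.1 q7=-1.83
  SHIFT [-0.09 -0.22  7.18] turn -0.2
```

View pics/s19.png

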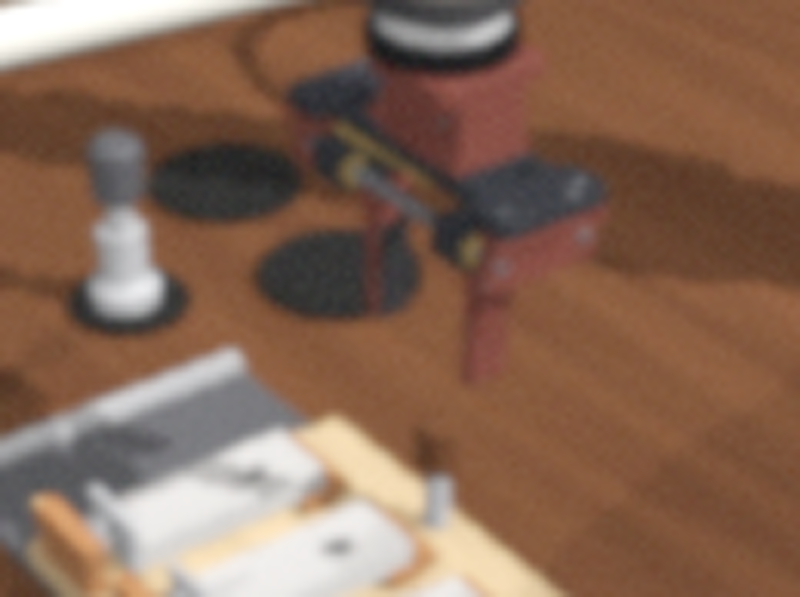

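Emit:
jog_arm --commands '[-0.1,-0.2,2,-0.2,7,-0.1,-0.2,4.5,-0.2,7,-0.1,-0.2,6.5,-0.2,7,-0.1,-0.2,7.2,-0.2,7,-0.1,-0.2,7.2,-0.2,7]'

```text
time_s: 47.57
ee_pos: [484.7, -32.1, 60.1]
tcp_rot: [1.0, -0.022, -0.001, 0.0]
wrist_force: [0.0, 0.6, -0.8]
opening: 70.2
```

Emit:
jog_arm --commands '[0,0,0,0,5.5,0,0,0,0,4,0,0,0,0,3.2,0,0,0,0,3.2,0,0,0,0,3.2]'

```text
time_s: 47.98
ee_pos: [486.3, -31.6, 61.8]
tcp_rot: [1.0, -0.021, 0.001, 0.0]
wrist_force: [-0.0, -1.0, -0.2]
opening: 40.0
```

Emit:
jog_arm --commands '[0,0.3,0,0,3.2,0,0.6,0,0,3.2,0,1,0,0,3.2,0,1.5,0,0,3.2,0,2,0,0,3.2]'

```text
time_s: 48.4
ee_pos: [485.1, -51.1, 61.4]
tcp_rot: [1.0, -0.021, 0.0, -0.0]
wrist_force: [-0.3, 4.7, 2.3]
opening: 32.1
```

Run:
```python
from h import *
snap('scene','s20.png',(200,120,330,217))
go(486.5,-33,62,-2.6)
```

```text
t=48.45 pos=[485.  -52.7  61.2] yaw=-2.46 tilt=0.02 F=[0.3 1.6 2.4] open=31.9 q7=-1.86
  SHIFT [ 0.07 -1.98 -0.08] turn 0.1
```

View pics/s20.png

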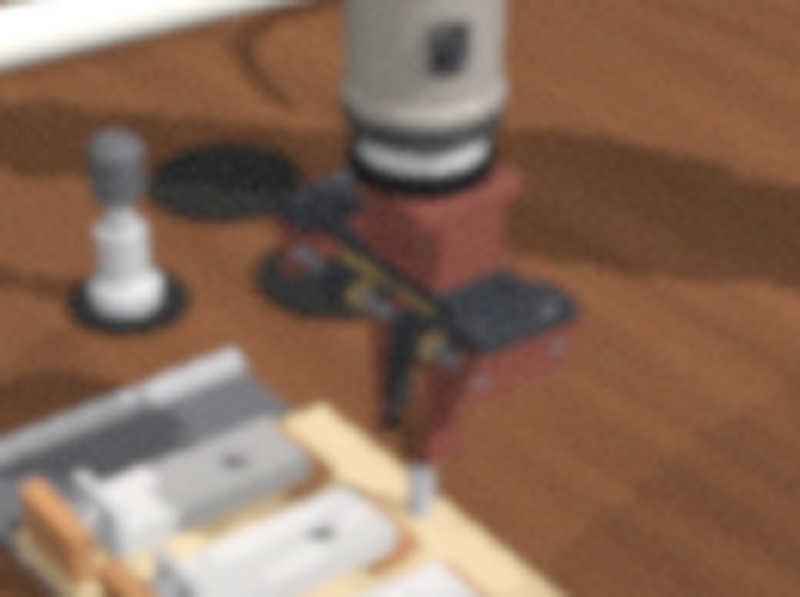

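The knob is between the fingers and the shuttle is sliding at about 4 N. I continue.

Emit:
jog_arm --commands '[0,0.6,0,0,3.2,0,1.2,0,0,3.2,0,1.8,0,0,3.2,0,2.4,0,0,3.2,0,3,0,0,3.2]'

```text
time_s: 48.87
ee_pos: [483.6, -82.0, 61.2]
tcp_rot: [1.0, -0.021, 0.0, -0.0]
wrist_force: [-0.7, 4.5, 3.0]
opening: 31.8
```

Emit:
jog_arm --commands '[0,0.6,0,0,3.2,0,1.2,0,0,3.2,0,1.8,0,0,3.2,0,2.1,0,0,3.2,0,2.4,0,0,3.2]'

```text
time_s: 49.28
ee_pos: [482.5, -106.1, 61.1]
tcp_rot: [1.0, -0.021, -0.0, 0.0]
wrist_force: [-0.5, 3.7, 2.6]
opening: 31.9
```

Emit:
jog_arm --commands '[0,0.2,0,0,3.2,0,0.4,0,0,3.2,0,0.6,0,0,3.2,0,0.8,0,0,3.2,0,0.8,0,0,3.2]'

```text
time_s: 49.7
ee_pos: [482.2, -114.0, 61.1]
tcp_rot: [1.0, -0.021, -0.0, 0.0]
wrist_force: [-0.3, 1.7, 1.4]
opening: 32.1
```

Emit:
jog_arm --commands '[0,0.15,0,0,3.2,0,0.3,0,0,3.2,0,0.3,0,0,3.2,0,0.3,0,0,3.2,0,0.3,0,0,3.2]'

```text
time_s: 50.12
ee_pos: [482.2, -114.5, 61.0]
tcp_rot: [1.0, -0.02, -0.0, -0.001]
wrist_force: [-0.4, 9.3, 3.1]
opening: 32.4
```

Emit:
jog_arm --commands '[0,0.15,0,0,3.2,0,0.3,0,0,3.2,0,0.3,0,0,3.2,0,0.3,0,0,3.2,0,0.3,0,0,3.2]'

```text
time_s: 50.53
ee_pos: [482.2, -114.6, 61.0]
tcp_rot: [1.0, -0.019, -0.0, -0.002]
wrist_force: [-1.3, 16.6, 2.5]
opening: 32.2
```

The shuttle is firmly against the end stop: 16.6 N with no further motion. I back off within the finger clearance, open and lift.

Emit:
jog_arm --commands '[0,-0.4,0,0,3.2,0,-0.8,0,0,3.2,0,-0.9,0,0,5,0,-0.9,0,0,7,0,-0.9,0,0,7]'

```text
time_s: 50.95
ee_pos: [482.2, -111.4, 61.1]
tcp_rot: [1.0, -0.022, -0.0, 0.0]
wrist_force: [-0.8, -0.6, 0.4]
opening: 48.5
```

Emit:
jog_arm --commands '[0,0,0,0,7,0,0,0,0,7,0,0,-2,0,7,0,0,-5,0,7,0,0,-9,0,7]'

```text
time_s: 51.37
ee_pos: [480.3, -110.4, 150.1]
tcp_rot: [1.0, -0.021, -0.003, -0.001]
wrist_force: [0.1, -0.9, -0.3]
opening: 69.9
```

Emit:
jog_arm --commands '[0,-4,-3,0,7,0,-8,-5,0,7,0,-12,-6,0,7,0,-16,-6,0,7,0,-20,-6,0,7]'

```text
time_s: 51.78
ee_pos: [491.2, 83.9, 212.7]
tcp_rot: [1.0, -0.022, 0.002, 0.0]
wrist_force: [0.6, 0.3, 0.8]
opening: 69.9
```

Emit:
jog_arm --commands '[0,-4,0,0,7,0,-8,0,0,7,0,-12,0,0,7,0,-16,0,0,7,0,-16,0,0,7]'

```text
time_s: 52.2
ee_pos: [495.7, 251.6, 211.7]
tcp_rot: [1.0, -0.016, 0.0, -0.003]
wrist_force: [-0.7, 0.2, 1.0]
opening: 69.9
```

Run:
```python
from h import *
axis(477.5,-352.7,18,54)
im,d=snap('scene','s21.png',(150,110,350,260));im,d=snap('top','t21.png',(200,140,400,290))
P=cloud('top',d)
k=(P[...,2]>70)&(abs(P[...,0]-483)<25)&(abs(P[...,1]+112)<30);print('knob',P[k].mean(0),k.sum())
c,s=np.cos(np.radians(-2.6)),np.sin(np.radians(-2.6))
for k in(1,0,-1):
    b=np.array([579,-37])-80*np.array([-s,c])+80*k*np.array([-s,c])
    print([P[int(q[1])-1:int(q[1])+2,int(q[0])-1:int(q[0])+2,2].mean().round(1) for q in proj('top',[[*(b+a*np.array([c,s])),34] for a in(-52,-40,0,42)])])
go(477,100,200,0)
```

```text
axis [ 477.2 -351.3] 72
knob [ 482.80728947 -110.44676085   86.17726904] 48
[np.float64(34.9), np.float64(35.7), np.float64(34.0), np.float64(35.2)]
[np.float64(35.1), np.float64(35.5), np.float64(34.2), np.float64(34.0)]
[np.float64(35.8), np.float64(33.9), np.float64(34.1), np.float64(35.8)]
t=52.35 pos=[497.2 241.8 210.7] yaw=-2.40 tilt=0.06 F=[ 0.4 -0.  -0.6] open=70.0 q7=-2.37
  SHIFT [-1.43 14.25  1.08] turn -2.4
```

View pics/s21.png

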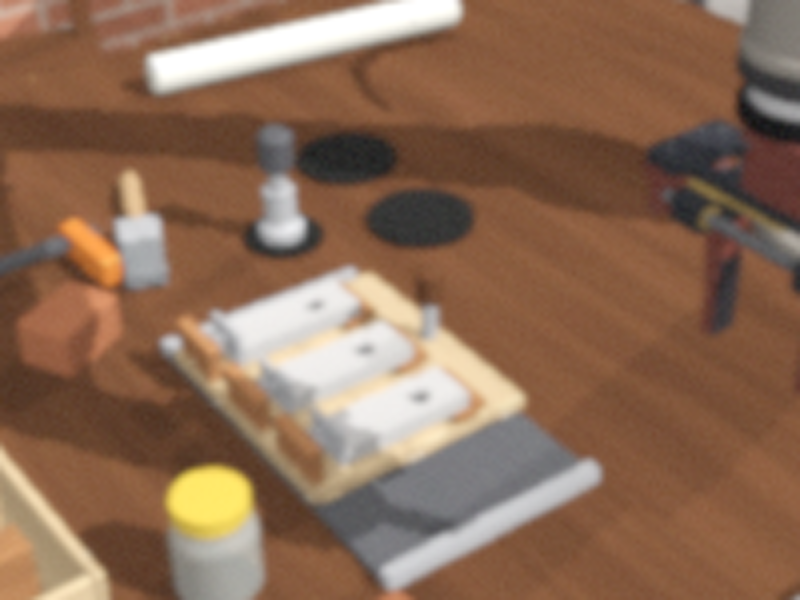

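View pics/t21.png

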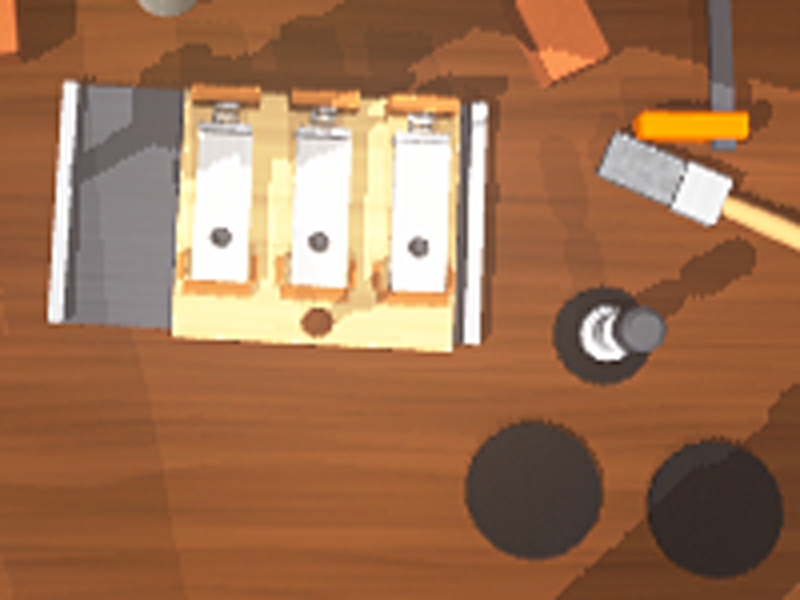

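Everything checks out, so I hand in with the arm clear and still.

Emit:
jog_arm --commands '[0,0,0,0,7,0,0,0,0,7,0,0,0,0,7,0,0,0,0,7,0,0,0,0,7]'

```text
time_s: 52.77
ee_pos: [497.6, 241.6, 211.2]
tcp_rot: [1.0, -0.022, 0.0, 0.0]
wrist_force: [0.5, 0.1, 0.0]
opening: 70.0
```

```bash
python3 -c "
from station import manip
print(manip.hand_in())"
```

```text
the job is handed in; nothing more can be done
None
```

The job is done and handed in at about 53 s. All three blanks are loaded and punched, the punch is back on its pad, and the shuttle is against the end stop.

- **Blanks:** depth readings put all three tops at about 34–35.5 mm, which means they lie flat on the bay floors between plate and stop. I had to set the first one down and grip it again, because the first grip was too shallow.
- **Punching:** at each hole the force rose to about 10 N, then fell to about 6 N when the punch snapped. That fits a full 8 mm striker drop. I did not see the marks themselves; the force is the only evidence.
- **Punch:** it stands upright on the smallest pad, within about 2 mm of the centre.
- **Shuttle:** it stalled at 16.6 N with no further motion. The cameras show about 78 mm of knob travel rather than 80, which fits a start slightly past zero and the 2 mm calibration.
- **Other things:** the last pictures show nothing knocked over. I did not measure each bystander's position again.

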